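Stow dental casts in a carrier, cases on the sloped rack, call pickup

TASK

Get this lab order ready for collection: put every plaster cast teeth up in the blue carrier, one to a cell and lying flat on its floor, and stack every violet splint case flat on the sloped rack in a single centred pile, lengthwise up the slope, each with its end touching the backstop. When everything is stowed, press the green button fully to call for pickup. Leave the powder jar and the bur block where they stand.

Things in the scene. Friction and masses are not known exactly. Their poses are not given: they have to be found in the camera images.
- carrier: blue open carrier, fixed, 155 mm (x) by 211 mm (y), walls 5 mm thick and 30 mm tall, one cross wall each way making 2 x 2 cells, with thin grey mats. Origin: centre of its underside on the table, z up.
- cell0 (a point): centre of the floor of one cell of the carrier (5 mm above the table); x and y as the carrier's: the cell is 70 mm along x and 98 mm along y inside, with 25 mm of wall above its floor.
- cell1 (a point): centre of the floor of one cell of the carrier (5 mm above the table); x and y as the carrier's: the cell is 70 mm along x and 98 mm along y inside, with 25 mm of wall above its floor.
- cell2 (a point): centre of the floor of one cell of the carrier (5 mm above the table); x and y as the carrier's: the cell is 70 mm along x and 98 mm along y inside, with 25 mm of wall above its floor.
- cell3 (a point): centre of the floor of one cell of the carrier (5 mm above the table); x and y as the carrier's: the cell is 70 mm along x and 98 mm along y inside, with 25 mm of wall above its floor.
- shelf: light grey sloped shelf of the rack, fixed, 100 mm wide. Origin: middle of the inside corner of slope and backstop, 32 mm above the table; x up the slope (away from the robot, rising 0.35 rad), y left along the backstop, z square to the slope. Surface: z = 0, x = 0 to 120 mm, no side walls; backstop: x = 0, up to z = 63 mm. Cases do not slide on it. A case lies home at x 39, y 0, z 0, 25 or 50 mm.
- call (a joint): travel of the green push button, 0 at rest to 0.006 m fully down; about 5 N presses it fully, it springs back.
- call_top (a point): centre of the top of the green button, 32 mm in diameter, beside the rack's left side on its base plate; it is pressed straight down.
- cast1: plaster dental model on a flat trimmed base, pale grey, 52 x 58 mm, teeth up. Origin: centre of its underside, z up. The base is 14 mm tall with a flat back at x = -26 mm and a parallel flat front, 20 mm wide, at x = +26 mm: pinch it front to back, along x. Width along y 58 mm; teeth reach z = 27 mm. 90 to 160 g. May be absent.
- cast2: plaster dental model on a flat trimmed base, cream, 52 x 58 mm, teeth up. Origin: centre of its underside, z up. The base is 14 mm tall with a flat back at x = -26 mm and a parallel flat front, 20 mm wide, at x = +26 mm: pinch it front to back, along x. Width along y 58 mm; teeth reach z = 27 mm. 90 to 160 g. May be absent.
- cast3: plaster dental model on a flat trimmed base, cream, the smaller one, 48 x 53 mm, teeth up. Origin: centre of its underside, z up. The base is 14 mm tall with a flat back at x = -24 mm and a parallel flat front, 20 mm wide, at x = +24 mm: pinch it front to back, along x. Width along y 53 mm; teeth reach z = 27 mm. 90 to 160 g. May be absent.
- cast4: plaster dental model on a flat trimmed base, cream, 52 x 58 mm, teeth up. Origin: centre of its underside, z up. The base is 14 mm tall with a flat back at x = -26 mm and a parallel flat front, 20 mm wide, at x = +26 mm: pinch it front to back, along x. Width along y 58 mm; teeth reach z = 27 mm. 90 to 160 g. May be absent.
- case1: violet round-cornered splint case, shut for good, 78 mm long along x (a thin lip stands out to 84), 64 mm wide along y, 25 mm tall, lying flat. Origin: centre of its underside, z up. Pinch it across its width (y). Its straight ends at x = +-39 mm meet the backstop. 90 to 160 g. May be absent.
- case2: violet round-cornered splint case, shut for good, 78 mm long along x (a thin lip stands out to 84), 64 mm wide along y, 25 mm tall, lying flat. Origin: centre of its underside, z up. Pinch it across its width (y). Its straight ends at x = +-39 mm meet the backstop. 90 to 160 g. May be absent.
- case3: violet round-cornered splint case, shut for good, 78 mm long along x (a thin lip stands out to 84), 64 mm wide along y, 25 mm tall, lying flat. Origin: centre of its underside, z up. Pinch it across its width (y). Its straight ends at x = +-39 mm meet the backstop. 90 to 160 g. May be absent.
- carton_top (a point): top centre of the big brown carton, an obstacle that never moves: 162 mm tall, footprint about 300 x 216 mm, its near left corner at x 0.477, y -0.150, its near right corner at x 0.552, y -0.358 m. Pass above or in front of it. (A white box with an orange top, 166 mm tall, stands at the back left.)
- jar: bystander: white powder jar with a blue lid, 53 mm across, 76 mm tall, behind the work. Origin: centre of its underside.
- bur_stand: bystander: wooden block with standing burs, 62 x 104 x 57 mm, behind the rack. Origin: centre of its underside.
Things that resemble listed ones, but are neither listed nor needed, are in the scene too. Leave any black look-alike of the cast4 alone.

How it is judged:
By the outcome, as a careful person would: the job done as asked, in the order asked, and still so for the second after the job is handed in, with the robot touching nothing.
Of cast1, cast2, cast3, cast4 only 3 to 4 are there at a start; the rules pass over those that are not, and their reading is None.
Of case1, case2, case3 only 2 to 3 are there at a start; the rules pass over those that are not, and their reading is None.
At some moment in a run one of cast1, cast2, cast3, cast4, case1, case2, case3 may be knocked a few centimetres aside while the robot is not near it.
Once in a run the grip may slacken for a moment while it holds something.
It also fails if it takes over 210 s, if anything falls off the work surface, if the arm or the gripper's body presses on something with over 40 N, if the wrist force passes 120 N, or if a joint passes its speed limit or range.

ROBOT

A 7-joint arm with a two-finger parallel gripper is mounted at the origin on a cart in front of the work surface, level with it; the furniture and walls round the work are solid. World frame = base frame: x ahead of the robot, y to its left, z up, the work surface at z = 0. Lengths are in m, angles in rad, forces in N, time in s.
With the tool pointing down it reaches from about 0.425 to 0.925 m from the base axis. Payload 6.8 kg.
Tool frame: the origin (TCP) lies between the finger pads; the fingertips stand 11 mm ahead of it and the grasp point (between the pads) lies 8 mm behind it; z points along the fingers, y is the line along which they close (so a half turn about z gives the same grasp; the last joint's range is limited). The gripper opens to 85 mm and grips with 20 to 120 N. Pads are 22 mm wide; open, the fingers measure 114 mm over their backs; the gripper's body (76 mm by 85 mm) begins 54 mm behind the grasp point. The pads swing forward as they close: fully open they stand 13 mm farther back than shut.
Start: joints at [-0.108, 0.477, 0.022, 1.555, -0.011, 1.109, -0.083], TCP at [0.675, 0, 0.242] pointing down, gripper open.
Joint ranges: [-2.96, 2.96], [-0.34, 2.1], [-1.41, 1.46], [0.24, 2.44], [-1.37, 4.51], [0.17, 1.92], [-2.96, 2.96]. Speed limits (rad/s): [2.39, 2.39, 3.14, 3.14, 3.14, 3.14, 3.14].

INTERFACE

Orientations are given as a 3x3 rotation matrix whose columns are the frame's x, y, z axes.
In Python, from cell import robot gives the robot as it stands. The module is installed in compiled form; this text tells all that it offers.
- The arm moves only by the tool drive_tool, never from a script. Its argument "deltas" is a list of rows, each an object of numbers: "tx", "ty", "tz": the shift along the tool's x, y, z in m; "roll": the turn about the tool's z in degrees. In form: [{"tx": .., "ty": .., "tz": .., "roll": ..}, ...]. A call has exactly 10 rows; each row is the pose to reach, as a shift and turn from the pose commanded when the call began, along the tool's axes at that moment; what a row does not reach only later rows make up. A row lasts 1/12 s, in which the tool goes at most 41.7 mm and 7.16 degrees, less where a joint would pass 70% of its speed; a pose out of reach is approached as far as the arm can. A call with a gripper value outside its range is refused whole. "grip" is the opening, from 0 (shut) to 1 (fully open), set as the call begins (left out, the last holds). The fingers move at their own pace and stop on an object; "grip_force" is the grip in N (left out, the last holds). Time passes only in rows, so rows that repeat a pose let the fingers close, or fill a call up. It gives the time, the measured TCP pose, the force, the opening and the grip force at its end, in the units of the state.
- robot.get_state(): the state, without advancing time (a new reading comes with each control period).
- robot.get_image(name): name is "scene" or "side" or "wrist"; returns the picture (480x640x3 uint8, red, green, blue); there is no depth.
- robot.camera_model(name): a dict with "mtx" (3x3 intrinsics, pixels), "position" and "attitude" of the camera in the world. Camera axes: x right, y down, z forward; pixel columns grow to the right and rows downward; lengths in m; the calibration is good to about 2 mm. A picture is of the moment at which its call begins: read the wrist's pose just before it. camera_model takes no time and is no camera call; for the wrist camera it gives the pose at the moment of the call.
- robot.finish_job(): hands the job in; it is judged then, once.
The state is a dict: "time": time; "q": joint angles; "joint_velocities": joint speeds; "joint_torque": joint torques, N m; "tool_pos": TCP position; "orientation": TCP orientation; "ft_force": force on the tool from outside, world axes, zero at the start; "moment": the same for the moment, N m; "finger_gap": opening from 0.0 (shut) to 1.0 (fully open); "grip_force": force on a finger pad.
Only numpy, scipy, OpenCV 4.12 (cv2) and the standard library are available. Lean on these libraries where they do the work, as an engineer would, in place of code of your own. Each camera call takes 0.05 s, during which the arm holds its last target. There are 200 camera calls.

## Working session

There is one attempt and no reset: what is moved stays moved. The work goes in short steps, Python scripts to look and compute and a tool call to move; the robot and the scene stay as the last step left them, time stands still between calls to the robot, and variables do not carry over. Pictures are saved under pics/ and viewed, at most 14 in all, crops included, and the job is handed in when it is done.

Besides the shell and the picture viewer there is one more tool, called after "Call:" as name([rows], argument=value, ...), one row to a line, values as JSON. drive_tool: Moves the arm, as the interface text tells. Its arguments: {"type":"object","properties":{"deltas":{"type":"array","items":{"type":"object","properties":{"tx":{"type":"number"},"ty":{"type":"number"},"tz":{"type":"number"},"roll":{"type":"number"}}}},"grip":{"type":"number"},"grip_force":{"type":"number"}},"required":["deltas"]}

```bash
mkdir -p pics; python3 - <<'E'
from cell import robot
import cv2,numpy as np
s=robot.get_state();print(s['time'],s['tool_pos'],np.round(s['orientation'],3),s['finger_gap'])
for n in ['scene','side','wrist']:
    c=robot.camera_model(n);print(n,np.round(c['mtx'],1).tolist(),np.round(c['position'],3),np.round(c['attitude'],3).tolist())
    im=robot.get_image(n);cv2.imwrite(f'pics/{n}0.png',im[:,:,::-1])
E
```

```text
0.0 [ 6.74408987e-01 -3.41320155e-05  2.41305290e-01] [[-0.     1.    -0.002]
 [ 1.     0.    -0.   ]
 [-0.    -0.002 -1.   ]] 1.003617960943328
scene [[492.9, 0.0, 326.0], [0.0, 492.9, 241.6], [0.0, 0.0, 1.0]] [-0.054 -1.062  0.811] [[0.869, -0.247, 0.429], [-0.495, -0.417, 0.762], [-0.009, -0.875, -0.484]]
side [[499.0, 0.0, 329.8], [0.0, 499.0, 243.8], [0.0, 0.0, 1.0]] [0.029 0.94  1.035] [[-0.858, -0.327, 0.396], [-0.513, 0.579, -0.633], [-0.022, -0.747, -0.665]]
wrist [[370.4, 0.0, 320.0], [0.0, 370.4, 240.3], [0.0, 0.0, 1.0]] [0.673 0.079 0.373] [[1.0, -0.0, -0.002], [-0.001, -0.951, -0.309], [-0.002, 0.309, -0.951]]
```

View pics/scene0.png

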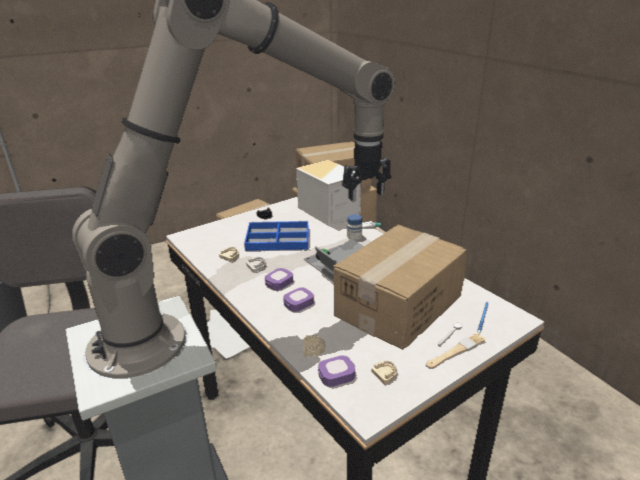

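View pics/side0.png

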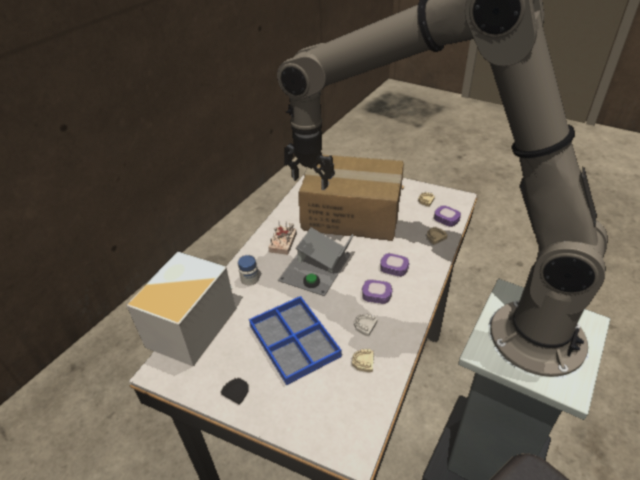

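View pics/wrist0.png

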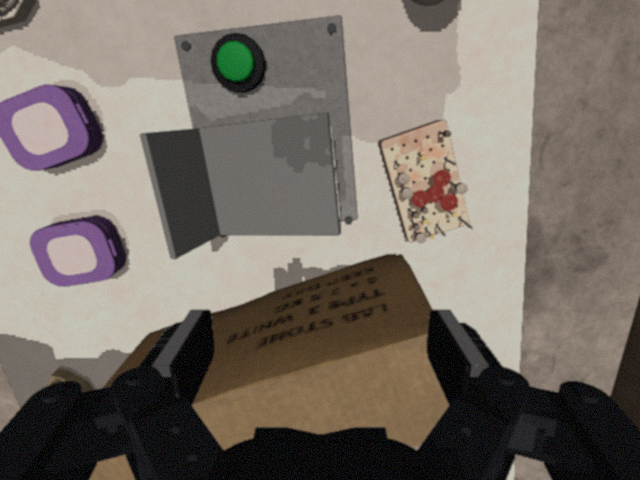

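Scene view: violet cases at (279,279), (298,299), (337,370). Casts are grey at (257,265) and cream at (229,254) and (385,371), plus a tan or shaded one at (315,345). The black look-alike is at (264,213), the carrier at (278,236), the rack at about (330,260) and the carton at (400,285). The one at (315,345) could be mistaken for a target, so I'll check it in a close crop.

```bash
cat > h.py <<'E'
from cell import robot
import cv2,numpy as np
np.set_printoptions(precision=4,suppress=True)
def grab(n):
    c=robot.camera_model(n);return robot.get_image(n),c
def ray(c,uv,z):
    d=np.array(c['attitude'])@np.linalg.inv(c['mtx'])@np.array([uv[0],uv[1],1.]);p=np.array(c['position'])
    return p+d*(z-p[2])/d[2]
def proj(c,P):
    q=np.array(c['attitude']).T@(np.asarray(P)-c['position']);q=np.array(c['mtx'])@(q/q[2]);return q[:2]
def blobs(mask,amin=60):
    m=cv2.morphologyEx(mask.astype(np.uint8)*255,cv2.MORPH_OPEN,np.ones((2,2)))
    n,l,s,ce=cv2.connectedComponentsWithStats(m)
    return [(s[i,4],ce[i],(l==i).astype(np.uint8)) for i in range(1,n) if s[i,4]>=amin]
def violet(im):
    h=cv2.cvtColor(im,cv2.COLOR_RGB2HSV);return (h[...,0]>120)&(h[...,0]<160)&(h[...,1]>70)&(h[...,2]>30)
E
python3 - <<'E'
from h import *
S=cv2.imread('pics/scene0.png');D=cv2.imread('pics/side0.png')
z=lambda im,x,y,w,h:cv2.resize(im[y:y+h,x:x+w],(400,300),interpolation=cv2.INTER_CUBIC)
a=np.hstack([z(S,285,320,120,70+20),z(S,215,235,120,90)]);b=np.hstack([z(D,400,180,80,60),z(D,330,300,100,75)])
cv2.imwrite('pics/crop1.png',np.vstack([a,b]))
sc=robot.camera_model('scene');sd=robot.camera_model('side')
for nm,us,ud,h in [('caseA',(279,278),(377,290),.02),('caseB',(298,298),(395,264),.02),('caseC',(337,368),(448,214),.02),('castGrey',(257,265),(367,324),.012),('creamL',(229,255),(363,360),.012),('tan',(315,346),(437,236),.012),('creamR',(385,372),(427,199),.012),('black',(264,213),(235,389),.012),('carrier',(278,236),(295,339),.02),('button',(320,255),(312,280),.03)]:
    print(nm,ray(sc,us,h)[:2],ray(sd,ud,h)[:2])
E
```

```text
caseA [0.4197 0.0619] [0.4209 0.0739]
caseB [ 0.4224 -0.0559] [ 0.4221 -0.0442]
caseC [ 0.3761 -0.3431] [ 0.373  -0.3408]
castGrey [0.3967 0.1745] [0.392  0.1877]
creamL [0.343  0.2769] [0.3484 0.2916]
tan [ 0.3729 -0.2444] [ 0.3656 -0.23  ]
creamR [ 0.4677 -0.4014] [ 0.4672 -0.3939]
black [0.5636 0.5065] [0.5689 0.5121]
carrier [0.5264 0.3   ] [0.524  0.3266]
button [0.5794 0.1018] [0.5921 0.1384]
```

View pics/crop1.png

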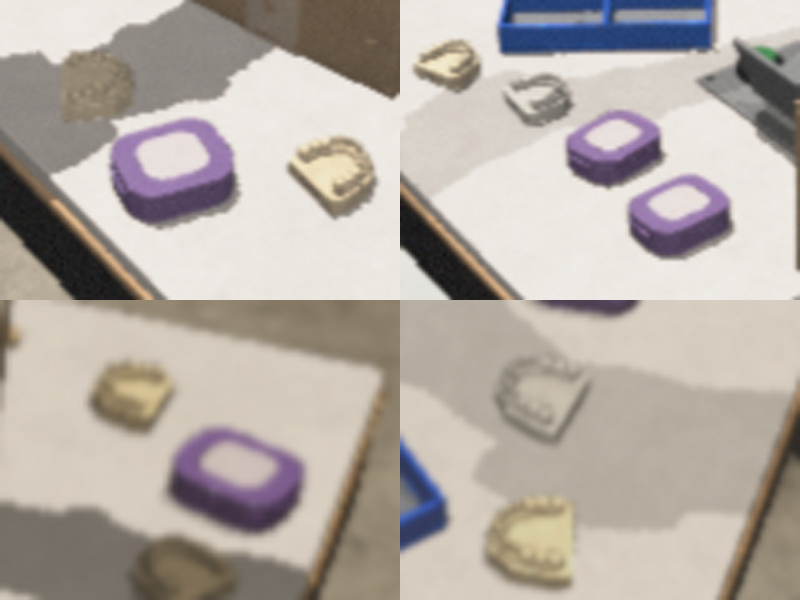

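The shaded one at scene (315,345) is a cream cast lying in the arm's shadow, so all 4 casts and 3 cases are present. Only the black one is a decoy. Next I'll survey with the wrist camera.

Call:
drive_tool([
  {"tx": 0.025,"ty": -0.017,"tz": -0.016},
  {"tx": 0.055,"ty": -0.037,"tz": -0.035},
  {"tx": 0.085,"ty": -0.058,"tz": -0.055},
  {"tx": 0.115,"ty": -0.08,"tz": -0.075},
  {"tx": 0.145,"ty": -0.1,"tz": -0.095},
  {"tx": 0.175,"ty": -0.12,"tz": -0.11},
  {"tx": 0.2,"ty": -0.14,"tz": -0.13},
  {"tx": 0.22,"ty": -0.155,"tz": -0.14},
  {"tx": 0.22,"ty": -0.155,"tz": -0.14},
  {"tx": 0.22,"ty": -0.155,"tz": -0.14},
])

```text
$.deltas[0]: bad value
```

```bash
python3 - <<'E'
from h import *
s=robot.get_state();print(s['time'],s['tool_pos'],s['orientation'])
im,c=grab('wrist');cv2.imwrite('pics/w1.png',im[:,:,::-1]);np.save('w1.npy',np.array([c],dtype=object),allow_pickle=True);print(c['position'])
E
```

```text
0.15 [ 0.6746 -0.      0.2415] [[-0.      1.     -0.0014]
 [ 1.      0.     -0.0001]
 [-0.0001 -0.0014 -1.    ]]
[0.6726 0.0795 0.3734]
```

View pics/w1.png

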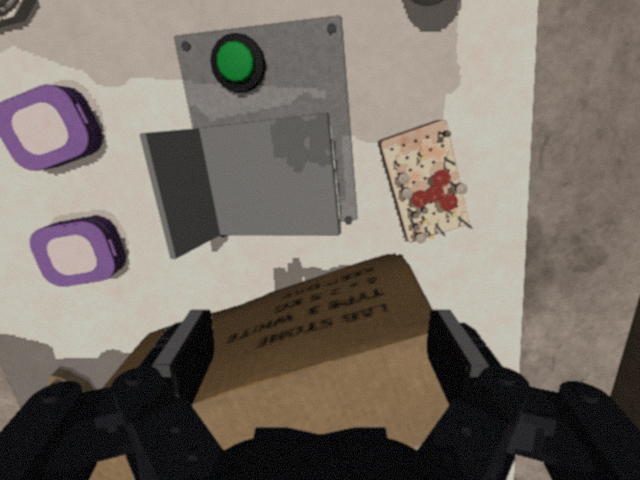

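Call:
drive_tool([
  {"tx": 0.025,"ty": -0.017,"tz": -0.016,"roll": 0},
  {"tx": 0.055,"ty": -0.037,"tz": -0.035,"roll": 0},
  {"tx": 0.085,"ty": -0.058,"tz": -0.055,"roll": 0},
  {"tx": 0.115,"ty": -0.08,"tz": -0.075,"roll": 0},
  {"tx": 0.145,"ty": -0.1,"tz": -0.095,"roll": 0},
  {"tx": 0.175,"ty": -0.12,"tz": -0.11,"roll": 0},
  {"tx": 0.2,"ty": -0.14,"tz": -0.13,"roll": 0},
  {"tx": 0.22,"ty": -0.155,"tz": -0.14,"roll": 0},
  {"tx": 0.22,"ty": -0.155,"tz": -0.14,"roll": 0},
  {"tx": 0.22,"ty": -0.155,"tz": -0.14,"roll": 0},
])

```text
time: 1.03
tool_pos: [0.5193, 0.2216, 0.3831]
orientation: [[-0.004, 1.0, 0.001], [1.0, 0.004, 0.001], [0.001, 0.001, -1.0]]
ft_force: [0.0, -0.5, 0.1]
finger_gap: 1.001
grip_force: 0.0
```

```bash
python3 - <<'E'
from h import *
c0=np.load('w1.npy',allow_pickle=True)[0]
for nm,uv,z in [('cornerL',(203,127),.032),('cornerR',(221,237),.032),('topL',(328,112),.073),('topR',(340,235),.073),('bsL',(143,133),.091),('bsR',(172,257),.091),('button',(237,60),.03),('bur',(424,180),.05)]: print(nm,ray(c0,uv,z))
s=robot.get_state();print(s['time'],s['tool_pos'])
im,c=grab('wrist');cv2.imwrite('pics/w2.png',im[:,:,::-1]);np.save('w2.npy',np.array([c],dtype=object),allow_pickle=True);print(c['position'])
E
```

```text
cornerL [0.5689 0.0736 0.032 ]
cornerR [ 0.5763 -0.0281  0.032 ]
topL [0.6783 0.0852 0.073 ]
topR [ 0.6891 -0.0134  0.073 ]
bsL [0.5424 0.0704 0.091 ]
bsR [ 0.5516 -0.0266  0.091 ]
button [0.6022 0.1275 0.03  ]
bur [0.7628 0.0296 0.05  ]
1.0333 [0.5193 0.2216 0.3831]
[0.5167 0.301  0.515 ]
```

View pics/w2.png

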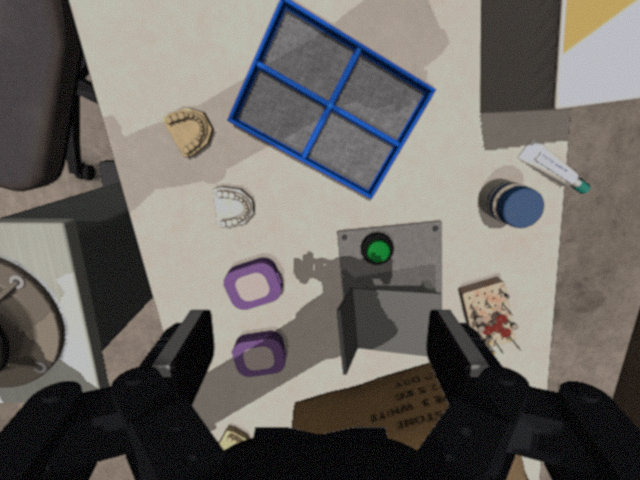

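The w2 view shows the blue carrier with rim corners at about (285,3), (433,90), (370,196) and (231,120). The cream cast is at (188,132), the grey cast at (233,206), and the cases at (253,284) and (260,354). The rack and green button are at (377,248). The rack yaw comes out at about 0.10 rad.

```bash
python3 - <<'E'
from h import *
im=cv2.imread('pics/w2.png')[:,:,::-1];c=np.load('w2.npy',allow_pickle=True)[0]
h=cv2.cvtColor(np.ascontiguousarray(im),cv2.COLOR_RGB2HSV)
# carrier
b=(h[...,0]>100)&(h[...,0]<125)&(h[...,1]>150)&(h[...,2]>80)
B=max(blobs(b),key=lambda t:t[0]);cn=np.vstack(cv2.findContours(B[2],0,2)[0])
hull=cv2.convexHull(cn)[:,0]
# rim plane z=.03
P=np.array([ray(c,p,.03)[:2] for p in hull]);r=cv2.minAreaRect((P*1000).astype(np.float32));print('carrier rim rect',r)
for a,ce,m in blobs(violet(im),300):
    cn=np.vstack(cv2.findContours(m,0,2)[0])[:,0];P=np.array([ray(c,p,.022)[:2] for p in cn])
    print('case',a,ce,cv2.minAreaRect((P*1000).astype(np.float32)))
for nm,(u,v) in dict(cream=(192,140),grey=(222,208),table=(150,180),shade=(150,150),tableN=(300,230),shade2=(300,330)).items(): print(nm,h[v-2:v+3,u-2:u+3].reshape(-1,3).mean(0),im[v-2:v+3,u-2:u+3].reshape(-1,3).mean(0))
for nm,(u,v) in dict(cream=(188,132),grey=(233,206)).items(): print(nm,ray(c,(u,v),.01))
E
```

```text
carrier rim rect ((530.8165283203125, 318.3301696777344), (154.4054718017578, 208.16696166992188), 61.8029670715332)
case 1290 [255.0543 282.4853] ((422.2518005371094, 72.91336059570312), (81.42630767822266, 67.09494018554688), 19.444223403930664)
case 1176 [260.494 352.199] ((424.9618225097656, -46.437713623046875), (80.98287200927734, 73.43645477294922), 10.414917945861816)
cream [ 18.24  87.36 169.  ] [169.   146.28 111.08]
grey [ 74.72   2.68 188.4 ] [187.08 187.88 187.16]
table [ 15.6   33.64 167.  ] [167.   156.32 144.96]
shade [ 14.96  33.12 167.  ] [167.   156.08 145.32]
tableN [ 23.96  21.48 187.6 ] [187.6  184.32 171.8 ]
shade2 [ 13.12  32.76 109.4 ] [109.4  101.56  95.32]
cream [0.3446 0.2859 0.01  ]
grey [0.3966 0.1872 0.01  ]
```

Call:
drive_tool([
  {"tx": 0.007,"ty": -0.02,"tz": 0.02,"roll": -3},
  {"tx": 0.016,"ty": -0.04,"tz": 0.045,"roll": -6},
  {"tx": 0.024,"ty": -0.065,"tz": 0.07,"roll": -10},
  {"tx": 0.034,"ty": -0.09,"tz": 0.095,"roll": -14},
  {"tx": 0.043,"ty": -0.115,"tz": 0.12,"roll": -17},
  {"tx": 0.052,"ty": -0.14,"tz": 0.145,"roll": -20},
  {"tx": 0.06,"ty": -0.16,"tz": 0.168,"roll": -23},
  {"tx": 0.064,"ty": -0.174,"tz": 0.183,"roll": -25},
  {"tx": 0.064,"ty": -0.174,"tz": 0.183,"roll": -25},
  {"tx": 0.064,"ty": -0.174,"tz": 0.183,"roll": -25},
])

```text
time: 1.92
tool_pos: [0.3461, 0.2825, 0.1982]
orientation: [[-0.421, 0.907, -0.002], [0.907, 0.421, -0.002], [-0.001, -0.003, -1.0]]
ft_force: [-0.1, 0.2, 0.6]
finger_gap: 0.997
grip_force: 0.0
```

```bash
cat >> h.py <<'E'
def smask(im,kind):
    hs=cv2.cvtColor(np.ascontiguousarray(im),cv2.COLOR_RGB2HSV);S=cv2.GaussianBlur(hs[...,1],(5,5),0)
    if kind=='cream': return (S>60)&(hs[...,0]>8)&(hs[...,0]<32)
    if kind=='grey': return (S<15)&(hs[...,2]>60)
    return violet(im)
def delta(s,xy,ang):
    """tool-frame shift to world xy and roll so the tool y is along ang (deg, mod 180)"""
    R=np.array(s['orientation']);d=R.T@np.array([xy[0]-s['tool_pos'][0],xy[1]-s['tool_pos'][1],0.])
    cur=np.degrees(np.arctan2(R[1,1],R[0,1]));r=(cur-ang+90)%180-90
    return d[:2],r,cur
def look(kind,near,name,z=None,save=True):
    s=robot.get_state();im,c=grab('wrist')
    if save: cv2.imwrite('pics/%s.png'%name,im[:,:,::-1])
    z=z if z is not None else (.022 if kind=='case' else .008)
    pn=proj(c,[near[0],near[1],z]);bl=blobs(smask(im,kind),250)
    a,ce,m=min(bl,key=lambda t:np.hypot(*(t[1]-pn)))
    cn=np.vstack(cv2.findContours(m,0,2)[0])
    P=np.array([ray(c,p,z)[:2] for p in cv2.convexHull(cn)[:,0]])*1000
    r=cv2.minAreaRect(P.astype(np.float32))
    H=cv2.approxPolyDP(P.astype(np.float32)[:,None],2.5,True)[:,0];E=np.roll(H,-1,0)-H;L=np.hypot(*E.T);o=np.argsort(-L)[:4]
    print('t',s['time'],'tcp',np.array(s['tool_pos']),'px',ce,'area',a)
    print('rect',np.array(r[0]),np.array(r[1]),r[2])
    for i in o: print(' edge',L[i],'dir',np.degrees(np.arctan2(E[i,1],E[i,0])),'mid',(H[i]+E[i]/2))
    return s,im,c,r,H
E
python3 - <<'E'
from h import *
s,*_=look('cream',(.3446,.2859),'c1'); print(s['orientation'],s['q'])
E
```

```text
t 1.9167 tcp [0.3461 0.2825 0.1982] px [326.6871 208.1163] area 3225
rect [349.6753 289.0901] [52.508  57.3965] 24.889827728271484
 edge 53.910633 dir 117.79397 mid [327.873  278.0721]
 edge 32.96688 dir -150.085 mid [354.7293 262.4471]
 edge 23.80418 dir -69.77533 mid [372.6233 298.9504]
 edge 21.31446 dir 13.161107 mid [339.5623 313.6464]
[[-0.4212  0.907  -0.0018]
 [ 0.907   0.4212 -0.0023]
 [-0.0013 -0.0026 -1.    ]] [-0.5854  0.1715 -0.2635  2.1083  0.0583  0.8713 -0.4481]
```

View pics/c1.png

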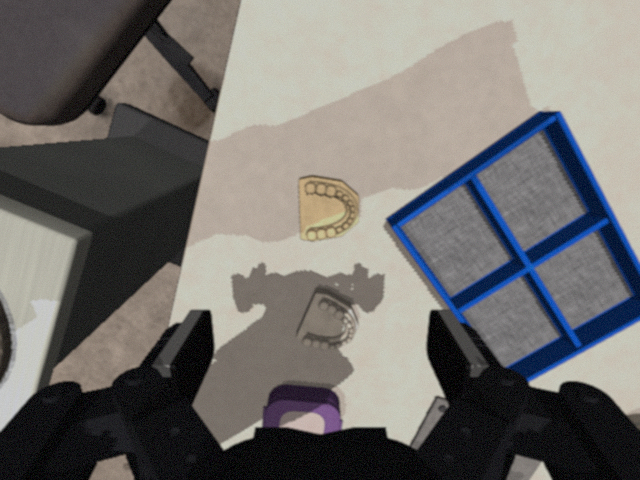

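Call:
drive_tool([
  {"tx": 0.004,"ty": 0.0056,"tz": 0.025,"roll": 0},
  {"tx": 0.004,"ty": 0.0056,"tz": 0.055,"roll": 0},
  {"tx": 0.004,"ty": 0.0056,"tz": 0.085,"roll": 0},
  {"tx": 0.004,"ty": 0.0056,"tz": 0.115,"roll": 0},
  {"tx": 0.004,"ty": 0.0056,"tz": 0.14,"roll": 0},
  {"tx": 0.004,"ty": 0.0056,"tz": 0.16,"roll": 0},
  {"tx": 0.004,"ty": 0.0056,"tz": 0.173,"roll": 0},
  {"tx": 0.004,"ty": 0.0056,"tz": 0.18,"roll": 0},
  {"tx": 0.004,"ty": 0.0056,"tz": 0.184,"roll": 0},
  {"tx": 0.004,"ty": 0.0056,"tz": 0.184,"roll": 0},
], grip=1)

```text
time: 2.8
tool_pos: [0.3506, 0.2899, 0.0153]
orientation: [[-0.421, 0.907, 0.001], [0.907, 0.421, -0.0], [-0.0, 0.001, -1.0]]
ft_force: [0.1, 0.7, 0.4]
finger_gap: 1.001
grip_force: 0.0
```

Call:
drive_tool([
  {"tx": 0,"ty": 0,"tz": 0,"roll": 0},
  {"tx": 0,"ty": 0,"tz": 0,"roll": 0},
  {"tx": 0,"ty": 0,"tz": 0,"roll": 0},
  {"tx": 0,"ty": 0,"tz": 0,"roll": 0},
  {"tx": 0,"ty": 0,"tz": 0,"roll": 0},
  {"tx": 0,"ty": 0,"tz": 0,"roll": 0},
  {"tx": 0,"ty": 0,"tz": 0,"roll": 0},
  {"tx": 0,"ty": 0,"tz": 0,"roll": 0},
  {"tx": 0,"ty": 0,"tz": 0,"roll": 0},
  {"tx": 0,"ty": 0,"tz": 0,"roll": 0},
], grip=0, grip_force=60)

```text
time: 3.63
tool_pos: [0.3501, 0.2904, 0.0166]
orientation: [[-0.423, 0.906, 0.002], [0.906, 0.423, 0.001], [0.0, 0.002, -1.0]]
ft_force: [-1.6, -1.1, 9.4]
finger_gap: 0.579
grip_force: 60.6
```

Call:
drive_tool([
  {"tx": 0,"ty": 0,"tz": -0.03,"roll": 0},
  {"tx": 0,"ty": 0,"tz": -0.06,"roll": 0},
  {"tx": 0.001,"ty": 0.015,"tz": -0.09,"roll": 6},
  {"tx": 0.003,"ty": 0.045,"tz": -0.11,"roll": 13},
  {"tx": 0.005,"ty": 0.08,"tz": -0.12,"roll": 20},
  {"tx": 0.008,"ty": 0.115,"tz": -0.12,"roll": 27},
  {"tx": 0.01,"ty": 0.145,"tz": -0.12,"roll": 34},
  {"tx": 0.012,"ty": 0.165,"tz": -0.12,"roll": 41},
  {"tx": 0.0123,"ty": 0.1746,"tz": -0.12,"roll": 48},
  {"tx": 0.0123,"ty": 0.1746,"tz": -0.12,"roll": 53},
])

```text
time: 4.47
tool_pos: [0.5045, 0.376, 0.1357]
orientation: [[0.475, 0.88, 0.002], [0.88, -0.475, 0.001], [0.002, 0.001, -1.0]]
ft_force: [1.1, -0.0, -0.5]
finger_gap: 0.575
grip_force: 63.7
```

```bash
cat >> h.py <<'E'
def carrier(im,c):
    h=cv2.cvtColor(np.ascontiguousarray(im),cv2.COLOR_RGB2HSV)
    b=(h[...,0]>100)&(h[...,0]<125)&(h[...,1]>150)&(h[...,2]>80)
    B=max(blobs(b),key=lambda t:t[0]);hu=cv2.convexHull(np.vstack(cv2.findContours(B[2],0,2)[0]))[:,0]
    P=np.array([ray(c,p,.03)[:2] for p in hu]);return cv2.minAreaRect((P*1000).astype(np.float32))
E
python3 - <<'E'
from h import *
s=robot.get_state();print(s['time'],s['tool_pos'],s['finger_gap'],s['grip_force'],s['ft_force']);print(s['orientation'])
im,c=grab('wrist');cv2.imwrite('pics/p1.png',im[:,:,::-1]);print(carrier(im,c))
print(delta(s,(.503,.375),-28.2))
E
```

```text
4.4667 [0.5045 0.376  0.1357] 0.5754063979774655 63.74362559810834 [ 1.0981 -0.0358 -0.4536]
[[ 0.4754  0.8797  0.0019]
 [ 0.8797 -0.4754  0.0013]
 [ 0.0021  0.001  -1.    ]]
((532.732666015625, 326.95361328125), (142.22802734375, 209.28358459472656), 60.737510681152344)
(array([-0.0016, -0.0009]), np.float64(-0.1881723415435772), np.float64(-28.388172341543576))
```

View pics/p1.png

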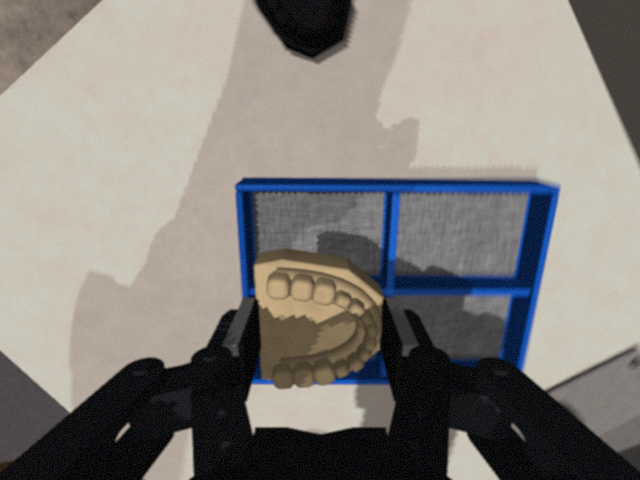

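The cast is held level and square in the grip, over the upper-left cell. The outer rim corners are at (238,181) and (558,186).

```bash
python3 - <<'E'
from h import *
im=cv2.imread('pics/p1.png');s=robot.get_state();c=robot.camera_model('wrist')
a=ray(c,(237.5,180.5),.03)[:2];b=ray(c,(558,185.5),.03)[:2];e=(b-a)/np.hypot(*(b-a));print(a,b,np.hypot(*(b-a)),np.degrees(np.arctan2(e[1],e[0])))
n=np.array([e[1],-e[0]]);ctr=(a+b)/2+n*.0775;print('ctr',ctr)   # n: toward robot side
ex=-n
for sx in(1,-1):
  for sy in(1,-1): print(sx,sy,ctr+ex*.0375*sx+e*.0515*sy)
E
```

```text
[0.475  0.4383] [0.6542 0.3369] 0.2059386657214321 -29.49923346030438
ctr [0.5265 0.3201]
1 1 [0.5898 0.3274]
1 -1 [0.5001 0.3781]
-1 1 [0.5528 0.2621]
-1 -1 [0.4632 0.3129]
```

Call:
drive_tool([
  {"tx": 0,"ty": -0.0027,"tz": 0.015,"roll": 0.6},
  {"tx": 0,"ty": -0.0027,"tz": 0.035,"roll": 0.6},
  {"tx": 0,"ty": -0.0027,"tz": 0.055,"roll": 0.6},
  {"tx": 0,"ty": -0.0027,"tz": 0.075,"roll": 0.6},
  {"tx": 0,"ty": -0.0027,"tz": 0.09,"roll": 0.6},
  {"tx": 0,"ty": -0.0027,"tz": 0.1,"roll": 0.6},
  {"tx": 0,"ty": -0.0027,"tz": 0.106,"roll": 0.6},
  {"tx": 0,"ty": -0.0027,"tz": 0.11,"roll": 0.6},
  {"tx": 0,"ty": -0.0027,"tz": 0.112,"roll": 0.6},
  {"tx": 0,"ty": -0.0027,"tz": 0.112,"roll": 0.6},
])

```text
time: 5.35
tool_pos: [0.5003, 0.3764, 0.0237]
orientation: [[0.478, 0.878, 0.0], [0.878, -0.478, 0.0], [0.001, 0.0, -1.0]]
ft_force: [1.0, -0.0, -0.5]
finger_gap: 0.58
grip_force: 63.7
```

Call:
drive_tool([
  {"tx": 0,"ty": 0.001,"tz": 0.0005,"roll": 0},
  {"tx": 0,"ty": 0.001,"tz": 0.001,"roll": 0},
  {"tx": 0,"ty": 0.001,"tz": 0.0015,"roll": 0},
  {"tx": 0,"ty": 0.001,"tz": 0.002,"roll": 0},
  {"tx": 0,"ty": 0.001,"tz": 0.0025,"roll": 0},
  {"tx": 0,"ty": 0.001,"tz": 0.0025,"roll": 0},
  {"tx": 0,"ty": 0.001,"tz": 0.0025,"roll": 0},
  {"tx": 0,"ty": 0.001,"tz": 0.0025,"roll": 0},
  {"tx": 0,"ty": 0.001,"tz": 0.0025,"roll": 0},
  {"tx": 0,"ty": 0.001,"tz": 0.0025,"roll": 0},
])

```text
time: 6.18
tool_pos: [0.5012, 0.3759, 0.0217]
orientation: [[0.479, 0.878, 0.001], [0.878, -0.479, 0.0], [0.001, 0.0, -1.0]]
ft_force: [-2.2, -0.9, 5.4]
finger_gap: 0.58
grip_force: 64.5
```

Call:
drive_tool([
  {"tx": 0,"ty": 0,"tz": 0,"roll": 0},
  {"tx": 0,"ty": 0,"tz": 0,"roll": 0},
  {"tx": 0,"ty": 0,"tz": 0,"roll": 0},
  {"tx": 0,"ty": 0,"tz": 0,"roll": 0},
  {"tx": 0,"ty": 0,"tz": -0.005,"roll": 0},
  {"tx": 0,"ty": 0,"tz": -0.02,"roll": 0},
  {"tx": 0,"ty": 0,"tz": -0.05,"roll": 0},
  {"tx": 0,"ty": 0,"tz": -0.085,"roll": 0},
  {"tx": 0,"ty": 0,"tz": -0.12,"roll": 0},
  {"tx": 0,"ty": 0,"tz": -0.15,"roll": 0},
], grip=0.74)

```text
time: 7.02
tool_pos: [0.5012, 0.3759, 0.1735]
orientation: [[0.479, 0.878, 0.001], [0.878, -0.479, 0.001], [0.001, 0.0, -1.0]]
ft_force: [0.1, 0.3, -0.2]
finger_gap: 0.741
grip_force: 0.0
```

Call:
drive_tool([
  {"tx": -0.02,"ty": 0,"tz": -0.01,"roll": -3},
  {"tx": -0.05,"ty": 0,"tz": -0.02,"roll": -8},
  {"tx": -0.085,"ty": 0,"tz": -0.025,"roll": -13},
  {"tx": -0.12,"ty": 0,"tz": -0.025,"roll": -18},
  {"tx": -0.155,"ty": 0,"tz": -0.025,"roll": -24},
  {"tx": -0.185,"ty": -0.001,"tz": -0.025,"roll": -29},
  {"tx": -0.205,"ty": -0.001,"tz": -0.025,"roll": -33},
  {"tx": -0.216,"ty": -0.001,"tz": -0.025,"roll": -34.6},
  {"tx": -0.216,"ty": -0.001,"tz": -0.025,"roll": -34.6},
  {"tx": -0.216,"ty": -0.001,"tz": -0.025,"roll": -34.6},
], grip=1)

```text
time: 7.85
tool_pos: [0.3969, 0.1866, 0.1964]
orientation: [[-0.103, 0.995, 0.001], [0.995, 0.103, 0.001], [0.001, 0.001, -1.0]]
ft_force: [-0.1, -0.5, 0.2]
finger_gap: 1.003
grip_force: 0.0
```

```bash
python3 - <<'E'
from h import *
s,im,c,r,H=look('grey',(.3966,.1872),'c2'); print(s['orientation'][0],delta(s,np.array(r[0])/1000,6))
h=cv2.cvtColor(im,cv2.COLOR_RGB2HSV);p=proj(c,(.3966,.1872,.01)).astype(int);print(p,h[p[1]-40:p[1]+41:8,p[0]-48:p[0]+49:8,1])
E
```

```text
t 7.85 tcp [0.3969 0.1866 0.1964] px [313.0697 215.2156] area 1076
rect [392.8557 185.3464] [38.4276 52.4249] 2.2794930934906006
 edge 50.36317 dir 92.72739 mid [374.6856 183.5907]
 edge 36.406467 dir -151.2272 mid [391.8396 167.1996]
 edge 34.654526 dir -30.201046 mid [393.492  202.2926]
 edge 10.63962 dir -113.690895 mid [409.9329 180.833 ]
[-0.1027  0.9947  0.0011] (array([-0.0008, -0.0042]), np.float64(-0.10796782559584983), np.float64(5.892032174404144))
[321 214] [[29 30 31 22 26 19 26 27 32 30 26 26 29]
 [30 20 22 37 18 24 27 36 36 25 33 32 34]
 [24 25 23 13  1 42 38 20  3 32 27 27 34]
 [23 27 25  7 31 31 34  8 27 24 35 24 27]
 [23 26 33  3  9 10 19  3 36 40 20 23 25]
 [23 22 27  4  3  5  3  8 12 35 27 26 25]
 [26 23 28 12  5 14 12  1 19 36 28 23 22]
 [26 23 25 11 25 22 28 40 34 38 25 25 29]
 [18 30 24  8  8  8 20 42 11 21 29 26 27]
 [21 26 23 24 27 26 25 27 26 22 23 26 27]
 [23 19 20 27 22 28 24 24 29 28 26 24 33]]
```

Call:
drive_tool([
  {"tx": -0.002,"ty": 0.003,"tz": 0.025,"roll": 2.9},
  {"tx": -0.002,"ty": 0.003,"tz": 0.055,"roll": 2.9},
  {"tx": -0.002,"ty": 0.003,"tz": 0.085,"roll": 2.9},
  {"tx": -0.002,"ty": 0.003,"tz": 0.115,"roll": 2.9},
  {"tx": -0.002,"ty": 0.003,"tz": 0.14,"roll": 2.9},
  {"tx": -0.002,"ty": 0.003,"tz": 0.16,"roll": 2.9},
  {"tx": -0.002,"ty": 0.003,"tz": 0.171,"roll": 2.9},
  {"tx": -0.002,"ty": 0.003,"tz": 0.177,"roll": 2.9},
  {"tx": -0.002,"ty": 0.003,"tz": 0.18,"roll": 2.9},
  {"tx": -0.002,"ty": 0.003,"tz": 0.18,"roll": 2.9},
])

```text
time: 8.73
tool_pos: [0.4001, 0.1856, 0.0155]
orientation: [[-0.054, 0.999, -0.0], [0.999, 0.054, 0.0], [0.0, -0.0, -1.0]]
ft_force: [0.6, -0.2, 0.3]
finger_gap: 0.998
grip_force: 0.0
```

Call:
drive_tool([
  {"tx": 0,"ty": 0,"tz": 0,"roll": 0},
  {"tx": 0,"ty": 0,"tz": 0,"roll": 0},
  {"tx": 0,"ty": 0,"tz": 0,"roll": 0},
  {"tx": 0,"ty": 0,"tz": 0,"roll": 0},
  {"tx": 0,"ty": 0,"tz": 0,"roll": 0},
  {"tx": 0,"ty": 0,"tz": 0,"roll": 0},
  {"tx": 0,"ty": 0,"tz": 0,"roll": 0},
  {"tx": 0,"ty": 0,"tz": 0,"roll": 0},
  {"tx": 0,"ty": 0,"tz": 0,"roll": 0},
  {"tx": 0,"ty": 0,"tz": 0,"roll": 0},
], grip=0, grip_force=60)

```text
time: 9.57
tool_pos: [0.4004, 0.1852, 0.017]
orientation: [[-0.054, 0.999, 0.001], [0.999, 0.054, 0.001], [0.001, 0.002, -1.0]]
ft_force: [-1.4, -1.3, 10.4]
finger_gap: 0.577
grip_force: 60.3
```

Call:
drive_tool([
  {"tx": 0,"ty": 0,"tz": -0.03,"roll": 0},
  {"tx": 0,"ty": 0,"tz": -0.065,"roll": 0},
  {"tx": 0.012,"ty": 0.018,"tz": -0.09,"roll": 3},
  {"tx": 0.03,"ty": 0.045,"tz": -0.105,"roll": 8},
  {"tx": 0.05,"ty": 0.075,"tz": -0.115,"roll": 13},
  {"tx": 0.072,"ty": 0.108,"tz": -0.12,"roll": 18},
  {"tx": 0.094,"ty": 0.141,"tz": -0.12,"roll": 23},
  {"tx": 0.112,"ty": 0.17,"tz": -0.12,"roll": 28},
  {"tx": 0.125,"ty": 0.19,"tz": -0.12,"roll": 31},
  {"tx": 0.131,"ty": 0.199,"tz": -0.12,"roll": 32},
])

```text
time: 10.4
tool_pos: [0.5937, 0.3289, 0.1361]
orientation: [[0.485, 0.875, 0.002], [0.875, -0.485, 0.002], [0.002, 0.001, -1.0]]
ft_force: [-0.6, -0.9, -0.6]
finger_gap: 0.58
grip_force: 64.0
```

```bash
python3 - <<'E'
from h import *
im,c=grab('wrist');s=robot.get_state();print(s['tool_pos'],s['finger_gap'],delta(s,(.592,.327),-29));cv2.imwrite('pics/p2.png',im[:,:,::-1]);print(carrier(im,c))
E
```

```text
[0.594  0.3293 0.136 ] 0.5797738915377808 (array([-0.003 , -0.0007]), np.float64(0.030995110884603605), np.float64(-28.969004889115396))
((534.6703491210938, 327.75421142578125), (142.23623657226562, 208.89573669433594), 61.8531379699707)
```

View pics/p2.png

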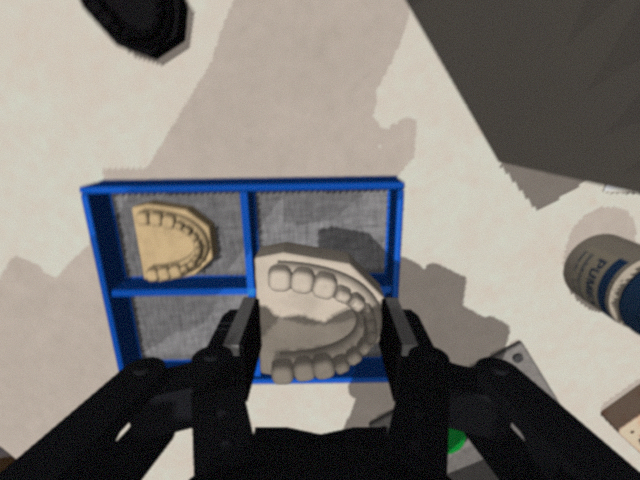

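The cream cast sits flat in its cell at (175,240), and the grey one is held square over the next cell.

Call:
drive_tool([
  {"tx": -0.002,"ty": -0.001,"tz": 0.02,"roll": 0},
  {"tx": -0.002,"ty": -0.001,"tz": 0.045,"roll": 0},
  {"tx": -0.002,"ty": -0.001,"tz": 0.068,"roll": 0},
  {"tx": -0.002,"ty": -0.001,"tz": 0.088,"roll": 0},
  {"tx": -0.002,"ty": -0.001,"tz": 0.1,"roll": 0},
  {"tx": -0.002,"ty": -0.001,"tz": 0.107,"roll": 0},
  {"tx": -0.002,"ty": -0.001,"tz": 0.111,"roll": 0},
  {"tx": -0.002,"ty": -0.001,"tz": 0.113,"roll": 0},
  {"tx": -0.002,"ty": -0.001,"tz": 0.1145,"roll": 0},
  {"tx": -0.002,"ty": -0.001,"tz": 0.1145,"roll": 0},
])

```text
time: 11.28
tool_pos: [0.5903, 0.3255, 0.0224]
orientation: [[0.483, 0.875, 0.001], [0.875, -0.483, 0.001], [0.001, 0.001, -1.0]]
ft_force: [1.3, 0.6, -1.5]
finger_gap: 0.577
grip_force: 64.0
```

Call:
drive_tool([
  {"tx": 0,"ty": 0,"tz": 0,"roll": 0},
  {"tx": 0,"ty": 0,"tz": 0,"roll": 0},
  {"tx": 0,"ty": 0,"tz": 0,"roll": 0},
  {"tx": 0,"ty": 0,"tz": 0,"roll": 0},
  {"tx": 0,"ty": 0,"tz": -0.005,"roll": 0},
  {"tx": 0,"ty": 0,"tz": -0.02,"roll": 0},
  {"tx": 0,"ty": 0,"tz": -0.05,"roll": 0},
  {"tx": 0,"ty": 0,"tz": -0.085,"roll": 0},
  {"tx": 0,"ty": 0,"tz": -0.12,"roll": 0},
  {"tx": 0,"ty": 0,"tz": -0.15,"roll": 0},
], grip=0.74)

```text
time: 12.12
tool_pos: [0.5902, 0.3254, 0.1754]
orientation: [[0.483, 0.875, 0.002], [0.875, -0.483, 0.002], [0.002, 0.001, -1.0]]
ft_force: [0.3, -0.6, -1.2]
finger_gap: 0.736
grip_force: 0.0
```

Call:
drive_tool([
  {"tx": -0.025,"ty": 0.003,"tz": -0.01,"roll": 0},
  {"tx": -0.06,"ty": 0.008,"tz": -0.02,"roll": 0},
  {"tx": -0.098,"ty": 0.013,"tz": -0.025,"roll": 0},
  {"tx": -0.137,"ty": 0.018,"tz": -0.03,"roll": 0},
  {"tx": -0.176,"ty": 0.023,"tz": -0.03,"roll": 0},
  {"tx": -0.215,"ty": 0.028,"tz": -0.03,"roll": 0},
  {"tx": -0.254,"ty": 0.033,"tz": -0.03,"roll": 0},
  {"tx": -0.293,"ty": 0.038,"tz": -0.03,"roll": 0},
  {"tx": -0.332,"ty": 0.043,"tz": -0.03,"roll": 0},
  {"tx": -0.37,"ty": 0.048,"tz": -0.03,"roll": 0},
], grip=1)

```text
time: 12.95
tool_pos: [0.452, -0.0237, 0.2027]
orientation: [[0.484, 0.875, 0.002], [0.875, -0.484, 0.001], [0.002, 0.001, -1.0]]
ft_force: [1.8, -1.0, 0.4]
finger_gap: 1.004
grip_force: 0.0
```

Call:
drive_tool([
  {"tx": -0.039,"ty": 0.005,"tz": 0,"roll": -5},
  {"tx": -0.078,"ty": 0.01,"tz": 0,"roll": -10},
  {"tx": -0.117,"ty": 0.015,"tz": 0,"roll": -15},
  {"tx": -0.15,"ty": 0.02,"tz": 0,"roll": -20},
  {"tx": -0.18,"ty": 0.024,"tz": 0,"roll": -25},
  {"tx": -0.205,"ty": 0.027,"tz": 0,"roll": -29},
  {"tx": -0.22,"ty": 0.029,"tz": 0,"roll": -29},
  {"tx": -0.229,"ty": 0.03,"tz": 0,"roll": -29},
  {"tx": -0.229,"ty": 0.03,"tz": 0,"roll": -29},
  {"tx": -0.229,"ty": 0.03,"tz": 0,"roll": -29},
])

```text
time: 13.78
tool_pos: [0.3688, -0.2365, 0.2018]
orientation: [[-0.001, 1.0, 0.001], [1.0, 0.001, 0.0], [0.0, 0.001, -1.0]]
ft_force: [-0.1, 0.1, -0.0]
finger_gap: 1.0
grip_force: 0.0
```

```bash
python3 - <<'E'
from h import *
s,im,c,r,H=look('cream',(.369,-.237),'c3'); print(s['orientation'][0],delta(s,np.array(r[0])/1000,0))
print([(a,ce) for a,ce,m in blobs(smask(im,'cream'),250)])
for a,ce,m in blobs(violet(im),800):
    cn=np.vstack(cv2.findContours(m,0,2)[0])[:,0];P=np.array([ray(c,p,.022)[:2] for p in cn]);print('case',a,ce,cv2.minAreaRect((P*1000).astype(np.float32)))
E
```

```text
t 13.7833 tcp [ 0.3688 -0.2365  0.2018] px [323.4416 212.2561] area 2815
rect [ 371.9093 -237.9696] [58.1776 51.9669] 63.06386947631836
 edge 53.003555 dir 63.101765 mid [ 349.5257 -226.4217]
 edge 21.931839 dir -124.38293 mid [ 392.3607 -251.5475]
 edge 21.429037 dir -172.17963 mid [ 375.5532 -262.0554]
 edge 21.254194 dir -24.354239 mid [ 371.1967 -207.1695]
[-0.0012  1.      0.001 ] (array([-0.0015,  0.0031]), np.float64(0.06774432642667705), np.float64(0.06774432642667609))
[(np.int32(44075), array([561.0679, 214.4064])), (np.int32(2815), array([323.4416, 212.2561])), (np.int32(1759), array([415.4065, 365.8147]))]
case 1320 [390.1318   7.5235] ((421.9310302734375, -80.6771469116211), (68.06324005126953, 14.192590713500977), 0.03647550195455551)
case 3269 [326.4258 315.6543] ((373.8504638671875, -337.4931640625), (72.71684265136719, 80.93488311767578), 82.03853607177734)
```

View pics/c3.png

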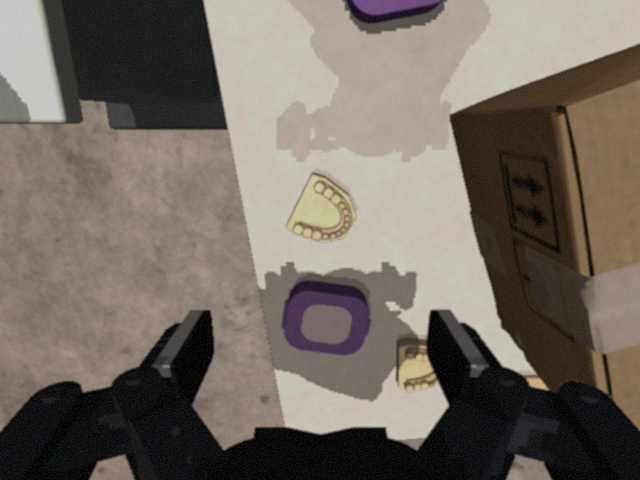

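A cream cast is at (322,212) with its back edge at 63° and its front pointing to −27°. CaseC is at (327,318) and the last cast at (416,366).

Call:
drive_tool([
  {"tx": -0.0015,"ty": 0.003,"tz": 0.02,"roll": 6},
  {"tx": -0.0015,"ty": 0.003,"tz": 0.05,"roll": 12},
  {"tx": -0.0015,"ty": 0.003,"tz": 0.08,"roll": 18},
  {"tx": -0.0015,"ty": 0.003,"tz": 0.11,"roll": 24},
  {"tx": -0.0015,"ty": 0.003,"tz": 0.135,"roll": 27},
  {"tx": -0.0015,"ty": 0.003,"tz": 0.155,"roll": 27},
  {"tx": -0.0015,"ty": 0.003,"tz": 0.171,"roll": 27},
  {"tx": -0.0015,"ty": 0.003,"tz": 0.18,"roll": 27},
  {"tx": -0.0015,"ty": 0.003,"tz": 0.185,"roll": 27},
  {"tx": -0.0015,"ty": 0.003,"tz": 0.185,"roll": 27},
])

```text
time: 14.67
tool_pos: [0.3716, -0.2376, 0.0158]
orientation: [[0.451, 0.892, -0.001], [0.892, -0.451, 0.001], [0.0, -0.001, -1.0]]
ft_force: [0.6, 0.1, 0.2]
finger_gap: 1.002
grip_force: 0.0
```

Call:
drive_tool([
  {"tx": 0,"ty": 0,"tz": 0,"roll": 0},
  {"tx": 0,"ty": 0,"tz": 0,"roll": 0},
  {"tx": 0,"ty": 0,"tz": 0,"roll": 0},
  {"tx": 0,"ty": 0,"tz": 0,"roll": 0},
  {"tx": 0,"ty": 0,"tz": 0,"roll": 0},
  {"tx": 0,"ty": 0,"tz": 0,"roll": 0},
  {"tx": 0,"ty": 0,"tz": 0,"roll": 0},
  {"tx": 0,"ty": 0,"tz": 0,"roll": 0},
  {"tx": 0,"ty": 0,"tz": 0,"roll": 0},
  {"tx": 0,"ty": 0,"tz": 0,"roll": 0},
], grip=0, grip_force=60)

```text
time: 15.5
tool_pos: [0.372, -0.2386, 0.0176]
orientation: [[0.453, 0.892, 0.002], [0.892, -0.453, -0.0], [0.001, 0.002, -1.0]]
ft_force: [-1.4, 1.5, 11.6]
finger_gap: 0.577
grip_force: 60.0
```

Call:
drive_tool([
  {"tx": 0,"ty": 0,"tz": -0.03,"roll": 0},
  {"tx": 0.01,"ty": -0.001,"tz": -0.065,"roll": 0},
  {"tx": 0.03,"ty": -0.003,"tz": -0.095,"roll": 0},
  {"tx": 0.06,"ty": -0.007,"tz": -0.12,"roll": 0},
  {"tx": 0.095,"ty": -0.011,"tz": -0.135,"roll": 0},
  {"tx": 0.133,"ty": -0.016,"tz": -0.14,"roll": 0},
  {"tx": 0.172,"ty": -0.02,"tz": -0.14,"roll": 0},
  {"tx": 0.211,"ty": -0.025,"tz": -0.14,"roll": 0},
  {"tx": 0.25,"ty": -0.03,"tz": -0.14,"roll": 0},
  {"tx": 0.289,"ty": -0.034,"tz": -0.14,"roll": 0},
])

```text
time: 16.33
tool_pos: [0.4719, 0.0367, 0.157]
orientation: [[0.452, 0.892, 0.001], [0.892, -0.452, 0.001], [0.001, 0.001, -1.0]]
ft_force: [0.9, -0.6, -1.0]
finger_gap: 0.576
grip_force: 64.1
```

Call:
drive_tool([
  {"tx": 0.039,"ty": -0.004,"tz": 0,"roll": 0.5},
  {"tx": 0.078,"ty": -0.009,"tz": 0,"roll": 1},
  {"tx": 0.117,"ty": -0.014,"tz": 0,"roll": 1.5},
  {"tx": 0.155,"ty": -0.019,"tz": 0,"roll": 2},
  {"tx": 0.19,"ty": -0.023,"tz": 0,"roll": 2},
  {"tx": 0.215,"ty": -0.026,"tz": 0,"roll": 2},
  {"tx": 0.232,"ty": -0.028,"tz": 0,"roll": 2},
  {"tx": 0.24,"ty": -0.028,"tz": 0,"roll": 2},
  {"tx": 0.24,"ty": -0.028,"tz": 0,"roll": 2},
  {"tx": 0.24,"ty": -0.028,"tz": 0,"roll": 2},
])

```text
time: 17.17
tool_pos: [0.5552, 0.2601, 0.1563]
orientation: [[0.484, 0.875, -0.0], [0.875, -0.484, -0.001], [-0.001, 0.0, -1.0]]
ft_force: [-0.5, -1.0, -2.1]
finger_gap: 0.577
grip_force: 64.1
```

```bash
python3 - <<'E'
from h import *
im,c=grab('wrist');s=robot.get_state();print(s['tool_pos'],s['finger_gap'],delta(s,(.556,.261),-29));cv2.imwrite('pics/p3.png',im[:,:,::-1]);print(carrier(im,c))
E
```

```text
[0.5552 0.2594 0.1563] 0.5792613804039869 (array([ 0.0018, -0.0001]), np.float64(-0.0038791657238164134), np.float64(-29.003879165723816))
((529.8186645507812, 319.1097106933594), (153.162353515625, 208.97903442382812), 61.914581298828125)
```

Call:
drive_tool([
  {"tx": 0.001,"ty": 0,"tz": 0.025,"roll": 0},
  {"tx": 0.001,"ty": 0,"tz": 0.055,"roll": 0},
  {"tx": 0.001,"ty": 0,"tz": 0.08,"roll": 0},
  {"tx": 0.001,"ty": 0,"tz": 0.1,"roll": 0},
  {"tx": 0.001,"ty": 0,"tz": 0.116,"roll": 0},
  {"tx": 0.001,"ty": 0,"tz": 0.126,"roll": 0},
  {"tx": 0.001,"ty": 0,"tz": 0.131,"roll": 0},
  {"tx": 0.001,"ty": 0,"tz": 0.134,"roll": 0},
  {"tx": 0.001,"ty": 0,"tz": 0.1355,"roll": 0},
  {"tx": 0.001,"ty": 0,"tz": 0.1355,"roll": 0},
])

```text
time: 18.05
tool_pos: [0.5564, 0.2613, 0.0228]
orientation: [[0.484, 0.875, 0.0], [0.875, -0.484, -0.0], [0.0, 0.0, -1.0]]
ft_force: [-2.6, -2.2, 4.6]
finger_gap: 0.577
grip_force: 64.8
```

Call:
drive_tool([
  {"tx": 0,"ty": 0,"tz": 0,"roll": 0},
  {"tx": 0,"ty": 0,"tz": 0,"roll": 0},
  {"tx": 0,"ty": 0,"tz": 0,"roll": 0},
  {"tx": 0,"ty": 0,"tz": 0,"roll": 0},
  {"tx": 0,"ty": 0,"tz": -0.005,"roll": 0},
  {"tx": 0,"ty": 0,"tz": -0.02,"roll": 0},
  {"tx": 0,"ty": 0,"tz": -0.05,"roll": 0},
  {"tx": 0,"ty": 0,"tz": -0.085,"roll": 0},
  {"tx": 0,"ty": 0,"tz": -0.12,"roll": 0},
  {"tx": 0,"ty": 0,"tz": -0.16,"roll": 0},
], grip=0.74)

```text
time: 18.88
tool_pos: [0.5552, 0.2618, 0.1818]
orientation: [[0.483, 0.875, -0.002], [0.875, -0.483, -0.001], [-0.002, -0.001, -1.0]]
ft_force: [-0.2, 0.2, 0.3]
finger_gap: 0.735
grip_force: 0.0
```

Call:
drive_tool([
  {"tx": -0.025,"ty": 0.0035,"tz": -0.01,"roll": 0},
  {"tx": -0.06,"ty": 0.008,"tz": -0.02,"roll": 0},
  {"tx": -0.098,"ty": 0.0135,"tz": -0.025,"roll": 0},
  {"tx": -0.137,"ty": 0.019,"tz": -0.03,"roll": 0},
  {"tx": -0.176,"ty": 0.0245,"tz": -0.03,"roll": 0},
  {"tx": -0.215,"ty": 0.03,"tz": -0.03,"roll": 0},
  {"tx": -0.254,"ty": 0.0355,"tz": -0.03,"roll": 0},
  {"tx": -0.293,"ty": 0.041,"tz": -0.03,"roll": 0},
  {"tx": -0.332,"ty": 0.0465,"tz": -0.03,"roll": 0},
  {"tx": -0.373,"ty": 0.052,"tz": -0.03,"roll": 0},
], grip=1)

```text
time: 19.72
tool_pos: [0.4204, -0.0907, 0.2113]
orientation: [[0.483, 0.876, 0.001], [0.876, -0.483, 0.001], [0.001, 0.001, -1.0]]
ft_force: [0.5, -0.6, -0.2]
finger_gap: 1.004
grip_force: 0.0
```

Call:
drive_tool([
  {"tx": -0.031,"ty": 0.022,"tz": 0,"roll": -5},
  {"tx": -0.062,"ty": 0.044,"tz": 0,"roll": -10},
  {"tx": -0.093,"ty": 0.067,"tz": 0,"roll": -15},
  {"tx": -0.125,"ty": 0.09,"tz": 0,"roll": -20},
  {"tx": -0.157,"ty": 0.113,"tz": 0,"roll": -25},
  {"tx": -0.187,"ty": 0.134,"tz": 0,"roll": -29},
  {"tx": -0.214,"ty": 0.153,"tz": 0,"roll": -29},
  {"tx": -0.233,"ty": 0.167,"tz": 0,"roll": -29},
  {"tx": -0.241,"ty": 0.173,"tz": 0,"roll": -29},
  {"tx": -0.241,"ty": 0.173,"tz": 0,"roll": -29},
])

```text
time: 20.55
tool_pos: [0.4556, -0.3864, 0.211]
orientation: [[0.002, 1.0, -0.0], [1.0, -0.002, -0.001], [-0.001, -0.0, -1.0]]
ft_force: [-0.0, 0.5, -0.2]
finger_gap: 1.001
grip_force: 0.0
```

```bash
python3 - <<'E'
from h import *
s,im,c,r,H=look('cream',(.467,-.398),'c4'); print(s['orientation'][0],delta(s,np.array(r[0])/1000,0))
for a,ce,m in blobs(violet(im),800):
    cn=np.vstack(cv2.findContours(m,0,2)[0])[:,0];P=np.array([ray(c,p,.022)[:2] for p in cn]);print('case',a,ce,cv2.minAreaRect((P*1000).astype(np.float32)))
E
```

```text
t 20.55 tcp [ 0.4556 -0.3864  0.211 ] px [337.4431 219.9295] area 2469
rect [ 471.5472 -397.2348] [47.6008 54.3957] 2.023317813873291
 edge 49.302593 dir 90.733536 mid [ 449.0975 -397.1477]
 edge 30.169455 dir -0.133301 mid [ 463.8666 -372.5335]
 edge 24.550207 dir -165.83542 mid [ 471.8369 -421.856 ]
 edge 22.268639 dir -83.22611 mid [ 494.3229 -393.9261]
[ 0.0017  1.     -0.0001] (array([-0.0108,  0.016 ]), np.float64(-0.09715235118257226), np.float64(-0.09715235118256839))
case 3976 [227.7075 159.0938] ((374.41461181640625, -340.8549499511719), (63.65042495727539, 81.83061981201172), 81.42799377441406)
```

Call:
drive_tool([
  {"tx": -0.0108,"ty": 0.016,"tz": 0.025,"roll": -2},
  {"tx": -0.0108,"ty": 0.016,"tz": 0.055,"roll": -2},
  {"tx": -0.0108,"ty": 0.016,"tz": 0.085,"roll": -2},
  {"tx": -0.0108,"ty": 0.016,"tz": 0.115,"roll": -2},
  {"tx": -0.0108,"ty": 0.016,"tz": 0.142,"roll": -2},
  {"tx": -0.0108,"ty": 0.016,"tz": 0.165,"roll": -2},
  {"tx": -0.0108,"ty": 0.016,"tz": 0.181,"roll": -2},
  {"tx": -0.0108,"ty": 0.016,"tz": 0.19,"roll": -2},
  {"tx": -0.0108,"ty": 0.016,"tz": 0.194,"roll": -2},
  {"tx": -0.0108,"ty": 0.016,"tz": 0.194,"roll": -2},
])

```text
time: 21.43
tool_pos: [0.4725, -0.3933, 0.0166]
orientation: [[-0.038, 0.999, -0.0], [0.999, 0.038, 0.001], [0.001, -0.0, -1.0]]
ft_force: [-0.6, -0.4, 0.4]
finger_gap: 0.999
grip_force: 0.0
```

Call:
drive_tool([
  {"tx": 0,"ty": 0,"tz": 0,"roll": 0},
  {"tx": 0,"ty": 0,"tz": 0,"roll": 0},
  {"tx": 0,"ty": 0,"tz": 0,"roll": 0},
  {"tx": 0,"ty": 0,"tz": 0,"roll": 0},
  {"tx": 0,"ty": 0,"tz": 0,"roll": 0},
  {"tx": 0,"ty": 0,"tz": 0,"roll": 0},
  {"tx": 0,"ty": 0,"tz": 0,"roll": 0},
  {"tx": 0,"ty": 0,"tz": 0,"roll": 0},
  {"tx": 0,"ty": 0,"tz": 0,"roll": 0},
  {"tx": 0,"ty": 0,"tz": 0,"roll": 0},
], grip=0, grip_force=60)

```text
time: 22.27
tool_pos: [0.4729, -0.3953, 0.0184]
orientation: [[-0.036, 0.999, 0.002], [0.999, 0.036, -0.001], [-0.001, 0.002, -1.0]]
ft_force: [-0.6, 1.2, 8.4]
finger_gap: 0.528
grip_force: 60.7
```

Call:
drive_tool([
  {"tx": 0,"ty": 0,"tz": -0.03,"roll": 0},
  {"tx": 0,"ty": -0.002,"tz": -0.065,"roll": 0},
  {"tx": 0.005,"ty": -0.012,"tz": -0.1,"roll": 0},
  {"tx": 0.02,"ty": -0.027,"tz": -0.125,"roll": 0},
  {"tx": 0.045,"ty": -0.042,"tz": -0.14,"roll": 0},
  {"tx": 0.075,"ty": -0.055,"tz": -0.15,"roll": 0},
  {"tx": 0.11,"ty": -0.064,"tz": -0.15,"roll": 0},
  {"tx": 0.147,"ty": -0.066,"tz": -0.15,"roll": 0},
  {"tx": 0.18,"ty": -0.066,"tz": -0.15,"roll": 0},
  {"tx": 0.1975,"ty": -0.066,"tz": -0.15,"roll": 0},
])

```text
time: 23.1
tool_pos: [0.3981, -0.1961, 0.1669]
orientation: [[-0.039, 0.999, -0.0], [0.999, 0.039, 0.002], [0.002, -0.0, -1.0]]
ft_force: [-0.1, -0.4, -1.2]
finger_gap: 0.527
grip_force: 62.4
```

Call:
drive_tool([
  {"tx": 0.03,"ty": 0.003,"tz": 0,"roll": 0},
  {"tx": 0.068,"ty": 0.006,"tz": 0,"roll": 0},
  {"tx": 0.107,"ty": 0.01,"tz": 0,"roll": 0},
  {"tx": 0.146,"ty": 0.013,"tz": 0,"roll": 0},
  {"tx": 0.185,"ty": 0.017,"tz": 0,"roll": 0},
  {"tx": 0.224,"ty": 0.02,"tz": 0,"roll": 0},
  {"tx": 0.263,"ty": 0.024,"tz": 0,"roll": 0},
  {"tx": 0.3,"ty": 0.027,"tz": 0,"roll": 0},
  {"tx": 0.333,"ty": 0.03,"tz": 0,"roll": 0},
  {"tx": 0.359,"ty": 0.033,"tz": 0,"roll": 0},
])

```text
time: 23.93
tool_pos: [0.4186, 0.1631, 0.1673]
orientation: [[-0.039, 0.999, 0.001], [0.999, 0.039, 0.001], [0.001, 0.001, -1.0]]
ft_force: [0.4, 0.3, -1.6]
finger_gap: 0.526
grip_force: 62.5
```

Call:
drive_tool([
  {"tx": 0.02,"ty": 0.007,"tz": 0,"roll": 5},
  {"tx": 0.045,"ty": 0.015,"tz": 0,"roll": 11},
  {"tx": 0.07,"ty": 0.024,"tz": 0,"roll": 17},
  {"tx": 0.095,"ty": 0.033,"tz": 0,"roll": 23},
  {"tx": 0.12,"ty": 0.042,"tz": 0,"roll": 28},
  {"tx": 0.138,"ty": 0.048,"tz": 0,"roll": 31},
  {"tx": 0.147,"ty": 0.051,"tz": 0,"roll": 31},
  {"tx": 0.149,"ty": 0.052,"tz": 0,"roll": 31},
  {"tx": 0.149,"ty": 0.052,"tz": 0,"roll": 31},
  {"tx": 0.149,"ty": 0.052,"tz": 0,"roll": 31},
])

```text
time: 24.77
tool_pos: [0.4652, 0.3092, 0.1668]
orientation: [[0.484, 0.875, -0.001], [0.875, -0.484, -0.001], [-0.001, 0.0, -1.0]]
ft_force: [-0.0, -0.1, -1.2]
finger_gap: 0.527
grip_force: 62.4
```

```bash
python3 - <<'E'
from h import *
im,c=grab('wrist');s=robot.get_state();print(s['tool_pos'],s['finger_gap'],delta(s,(.4665,.311),-28.7));cv2.imwrite('pics/p4.png',im[:,:,::-1]);print(carrier(im,c))
E
```

```text
[0.4652 0.3091 0.1668] 0.528601121553922 (array([0.0023, 0.0002]), np.float64(-0.2609656739132191), np.float64(-28.96096567391322))
((529.5816040039062, 319.3349609375), (153.29232788085938, 208.75692749023438), 61.91204071044922)
```

Before lowering, I'll use this view to confirm the three casts already in the carrier.

View pics/p4.png

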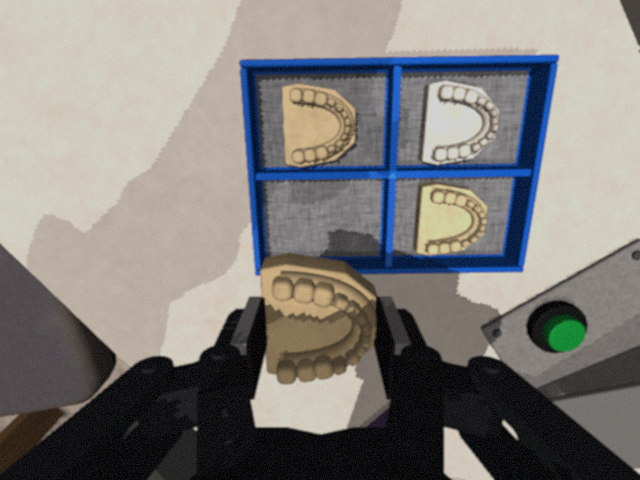

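Call:
drive_tool([
  {"tx": 0.002,"ty": 0,"tz": 0.025,"roll": 0},
  {"tx": 0.002,"ty": 0,"tz": 0.055,"roll": 0},
  {"tx": 0.002,"ty": 0,"tz": 0.085,"roll": 0},
  {"tx": 0.002,"ty": 0,"tz": 0.108,"roll": 0},
  {"tx": 0.002,"ty": 0,"tz": 0.125,"roll": 0},
  {"tx": 0.002,"ty": 0,"tz": 0.136,"roll": 0},
  {"tx": 0.002,"ty": 0,"tz": 0.141,"roll": 0},
  {"tx": 0.002,"ty": 0,"tz": 0.144,"roll": 0},
  {"tx": 0.002,"ty": 0,"tz": 0.1455,"roll": 0},
  {"tx": 0.002,"ty": 0,"tz": 0.1455,"roll": 0},
])

```text
time: 25.65
tool_pos: [0.4665, 0.3119, 0.0234]
orientation: [[0.484, 0.875, -0.0], [0.875, -0.484, 0.0], [-0.0, -0.0, -1.0]]
ft_force: [-3.5, -3.5, 8.7]
finger_gap: 0.528
grip_force: 63.7
```

Call:
drive_tool([
  {"tx": 0,"ty": 0,"tz": 0,"roll": 0},
  {"tx": 0,"ty": 0,"tz": 0,"roll": 0},
  {"tx": 0,"ty": 0,"tz": 0,"roll": 0},
  {"tx": 0,"ty": 0,"tz": 0,"roll": 0},
  {"tx": 0,"ty": 0,"tz": -0.005,"roll": 0},
  {"tx": 0,"ty": 0,"tz": -0.02,"roll": 0},
  {"tx": 0,"ty": 0,"tz": -0.05,"roll": 0},
  {"tx": 0,"ty": 0,"tz": -0.085,"roll": 0},
  {"tx": 0,"ty": 0,"tz": -0.12,"roll": 0},
  {"tx": 0,"ty": 0,"tz": -0.16,"roll": 0},
], grip=0.7)

```text
time: 26.48
tool_pos: [0.4656, 0.3121, 0.1824]
orientation: [[0.483, 0.875, -0.001], [0.875, -0.483, -0.001], [-0.002, -0.0, -1.0]]
ft_force: [0.1, 0.1, 0.2]
finger_gap: 0.697
grip_force: 0.0
```

The view shows three casts flat and teeth up at (320,125), (460,122) and (452,218), and the fourth has now gone into the empty cell. Cases are next.

Call:
drive_tool([
  {"tx": -0.02,"ty": 0.007,"tz": -0.01,"roll": 4},
  {"tx": -0.055,"ty": 0.018,"tz": -0.02,"roll": 10},
  {"tx": -0.09,"ty": 0.03,"tz": -0.02,"roll": 16},
  {"tx": -0.125,"ty": 0.042,"tz": -0.02,"roll": 22},
  {"tx": -0.16,"ty": 0.054,"tz": -0.02,"roll": 28},
  {"tx": -0.192,"ty": 0.065,"tz": -0.02,"roll": 34},
  {"tx": -0.217,"ty": 0.073,"tz": -0.02,"roll": 39},
  {"tx": -0.23,"ty": 0.0775,"tz": -0.02,"roll": 41.6},
  {"tx": -0.23,"ty": 0.0775,"tz": -0.02,"roll": 41.6},
  {"tx": -0.23,"ty": 0.0775,"tz": -0.02,"roll": 41.6},
], grip=1)

```text
time: 27.32
tool_pos: [0.4233, 0.0742, 0.2017]
orientation: [[0.942, 0.334, 0.001], [0.334, -0.942, 0.001], [0.001, -0.001, -1.0]]
ft_force: [-0.5, 1.1, 0.2]
finger_gap: 1.002
grip_force: 0.0
```

```bash
python3 - <<'E'
from h import *
s,im,c,r,H=look('case',(.422,.073),'k1'); print(np.array(s['orientation'])[:2,:2],delta(s,np.array(r[0])/1000,-70.6),s['q'])
E
```

```text
t 27.3167 tcp [0.4233 0.0742 0.2017] px [323.1114 214.6101] area 3609
rect [420.5443  71.4844] [81.2376 62.8475] 18.448741912841797
 edge 49.7688 dir -163.74017 mid [425.4572  41.4714]
 edge 47.329315 dir 17.971073 mid [411.2643 100.5148]
 edge 36.05092 dir 106.44699 mid [383.0363  61.0748]
 edge 30.933884 dir -72.03711 mid [457.4481  82.5546]
[[ 0.9424  0.3344]
 [ 0.3344 -0.9424]] (array([-0.0036,  0.0017]), np.float64(0.13761241408204228), np.float64(-70.46238758591795)) [-0.7917  0.1176  0.5167  2.1834 -0.0777  0.8563 -1.4569]
```

Call:
drive_tool([
  {"tx": -0.0036,"ty": 0.0017,"tz": 0.025,"roll": 1.5},
  {"tx": -0.0036,"ty": 0.0017,"tz": 0.055,"roll": 1.5},
  {"tx": -0.0036,"ty": 0.0017,"tz": 0.085,"roll": 1.5},
  {"tx": -0.0036,"ty": 0.0017,"tz": 0.112,"roll": 1.5},
  {"tx": -0.0036,"ty": 0.0017,"tz": 0.135,"roll": 1.5},
  {"tx": -0.0036,"ty": 0.0017,"tz": 0.155,"roll": 1.5},
  {"tx": -0.0036,"ty": 0.0017,"tz": 0.169,"roll": 1.5},
  {"tx": -0.0036,"ty": 0.0017,"tz": 0.178,"roll": 1.5},
  {"tx": -0.0036,"ty": 0.0017,"tz": 0.181,"roll": 1.5},
  {"tx": -0.0036,"ty": 0.0017,"tz": 0.181,"roll": 1.5},
])

```text
time: 28.2
tool_pos: [0.4203, 0.0718, 0.0198]
orientation: [[0.951, 0.311, -0.001], [0.311, -0.951, -0.0], [-0.001, -0.0, -1.0]]
ft_force: [0.5, -0.4, -0.3]
finger_gap: 1.0
grip_force: 0.0
```

Call:
drive_tool([
  {"tx": 0,"ty": 0,"tz": 0,"roll": 0},
  {"tx": 0,"ty": 0,"tz": 0,"roll": 0},
  {"tx": 0,"ty": 0,"tz": 0,"roll": 0},
  {"tx": 0,"ty": 0,"tz": 0,"roll": 0},
  {"tx": 0,"ty": 0,"tz": 0,"roll": 0},
  {"tx": 0,"ty": 0,"tz": 0,"roll": 0},
  {"tx": 0,"ty": 0,"tz": 0,"roll": 0},
  {"tx": 0,"ty": 0,"tz": 0,"roll": 0},
  {"tx": 0,"ty": 0,"tz": 0,"roll": 0},
  {"tx": 0,"ty": 0,"tz": 0,"roll": 0},
], grip=0, grip_force=50)

```text
time: 29.03
tool_pos: [0.421, 0.0715, 0.0214]
orientation: [[0.951, 0.309, 0.002], [0.309, -0.951, 0.001], [0.002, -0.0, -1.0]]
ft_force: [-1.7, -0.5, 6.1]
finger_gap: 0.726
grip_force: 54.5
```

Call:
drive_tool([
  {"tx": 0,"ty": 0,"tz": -0.03,"roll": 0},
  {"tx": 0,"ty": 0,"tz": -0.065,"roll": 0},
  {"tx": 0,"ty": 0,"tz": -0.1,"roll": 0},
  {"tx": 0.015,"ty": 0.009,"tz": -0.13,"roll": 2},
  {"tx": 0.045,"ty": 0.028,"tz": -0.135,"roll": 4},
  {"tx": 0.078,"ty": 0.048,"tz": -0.135,"roll": 6},
  {"tx": 0.111,"ty": 0.068,"tz": -0.135,"roll": 8},
  {"tx": 0.14,"ty": 0.086,"tz": -0.135,"roll": 10},
  {"tx": 0.157,"ty": 0.097,"tz": -0.135,"roll": 12},
  {"tx": 0.1624,"ty": 0.1002,"tz": -0.135,"roll": 12},
])

```text
time: 29.87
tool_pos: [0.6088, 0.0248, 0.1559]
orientation: [[0.995, 0.102, 0.003], [0.102, -0.995, -0.001], [0.003, 0.002, -1.0]]
ft_force: [1.6, 0.6, -0.6]
finger_gap: 0.733
grip_force: 56.6
```

```bash
python3 - <<'E'
from h import *
s=robot.get_state();print(s['tool_pos'],np.array(s['orientation'])[:2,:2],s['finger_gap'],s['ft_force'])
print([r'w1'])
c0=np.load('w1.npy',allow_pickle=True)[0];g=cv2.imread('pics/w1.png',0)
L=cv2.createLineSegmentDetector().detect(g)[0][:,0]
for a in L:
    if np.hypot(a[2]-a[0],a[3]-a[1])>50 and 130<a[0]<360 and 130<a[2]<360 and max(a[1],a[3])<265:
        z=.032 if 190<(a[0]+a[2])/2<235 else .073 if min(a[0],a[2])>315 else .091 if max(a[0],a[2])<185 else .05
        p,q=ray(c0,a[:2],z),ray(c0,a[2:],z);print(a.round(1),z,p[:2],q[:2],'len',np.hypot(*(q-p)[:2]),'ang',np.degrees(np.arctan2(*(q-p)[[1,0]])))
E
```

```text
[0.6088 0.0248 0.1559] [[ 0.9948  0.102 ]
 [ 0.102  -0.9948]] 0.7333109537753701 [ 1.6181  0.5698 -0.5512]
['w1']
[140.7 132.7 197.  128.1] 0.05 [0.5216 0.0694] [0.5692 0.0731] len 0.04780930809350984 ang 4.454967988433102
[218.4 234.8 173.6 259.2] 0.032 [ 0.5739 -0.0259] [ 0.5276 -0.0511] len 0.0527128754186561 ang -151.54889230166623
[339.4 235.1 229.4 234.9] 0.05 [ 0.6898 -0.0206] [ 0.5892 -0.0204] len 0.10056879803160447 ang 179.883981038068
[171.8 256.3 141.5 134.5] 0.091 [ 0.5515 -0.026 ] [0.5411 0.0694] len 0.09593615532832289 ang 96.2069513449776
[191.7 125.9 172.9  36.7] 0.05 [0.565  0.0748] [0.5575 0.1413] len 0.06690911454871812 ang 96.45051386767545
[341.6  16.9 357.4 217. ] 0.073 [0.6876 0.1493] [0.7034 0.0023] len 0.14789435645954152 ang -83.87758270865427
[174.6  34.7 235.8  27.1] 0.032 [0.5527 0.1461] [0.6034 0.1516] len 0.05102016759828761 ang 6.201837477950401
[240.7  26.5 339.5  14.3] 0.05 [0.6109 0.1482] [0.6871 0.1564] len 0.07670493473984924 ang 6.133254133740893
[198.4 128.3 219.5 234.3] 0.032 [0.5647 0.0725] [ 0.5751 -0.0254] len 0.0984820999886872 ang -83.94948130099017
[337.  231.9 330.5 165.6] 0.073 [ 0.6865 -0.0107] [0.6806 0.0447] len 0.05564872248008131 ang 96.09232880988863
```

Call:
drive_tool([
  {"tx": -0.0047,"ty": -0.0028,"tz": 0.01,"roll": 0},
  {"tx": -0.0047,"ty": -0.0028,"tz": 0.025,"roll": 0},
  {"tx": -0.0047,"ty": -0.0028,"tz": 0.04,"roll": 0},
  {"tx": -0.0047,"ty": -0.0028,"tz": 0.052,"roll": 0},
  {"tx": -0.0047,"ty": -0.0028,"tz": 0.06,"roll": 0},
  {"tx": -0.0047,"ty": -0.0028,"tz": 0.066,"roll": 0},
  {"tx": -0.0047,"ty": -0.0028,"tz": 0.07,"roll": 0},
  {"tx": -0.0047,"ty": -0.0028,"tz": 0.073,"roll": 0},
  {"tx": -0.0047,"ty": -0.0028,"tz": 0.075,"roll": 0},
  {"tx": -0.0047,"ty": -0.0028,"tz": 0.077,"roll": 0},
])

```text
time: 30.7
tool_pos: [0.601, 0.0283, 0.0785]
orientation: [[0.995, 0.104, 0.001], [0.104, -0.995, 0.0], [0.001, -0.0, -1.0]]
ft_force: [1.2, -0.1, -1.0]
finger_gap: 0.728
grip_force: 56.6
```

Call:
drive_tool([
  {"tx": 0.002,"ty": 0.001,"tz": 0.001,"roll": 0},
  {"tx": 0.002,"ty": 0.001,"tz": 0.002,"roll": 0},
  {"tx": 0.002,"ty": 0.001,"tz": 0.003,"roll": 0},
  {"tx": 0.002,"ty": 0.001,"tz": 0.004,"roll": 0},
  {"tx": 0.002,"ty": 0.001,"tz": 0.005,"roll": 0},
  {"tx": 0.002,"ty": 0.001,"tz": 0.006,"roll": 0},
  {"tx": 0.002,"ty": 0.001,"tz": 0.007,"roll": 0},
  {"tx": 0.002,"ty": 0.001,"tz": 0.008,"roll": 0},
  {"tx": 0.002,"ty": 0.001,"tz": 0.009,"roll": 0},
  {"tx": 0.002,"ty": 0.001,"tz": 0.009,"roll": 0},
])

```text
time: 31.53
tool_pos: [0.6019, 0.0277, 0.0717]
orientation: [[0.995, 0.104, -0.002], [0.104, -0.995, 0.002], [-0.001, -0.003, -1.0]]
ft_force: [-13.3, 1.5, 23.6]
finger_gap: 0.728
grip_force: 63.9
```

Call:
drive_tool([
  {"tx": 0,"ty": 0,"tz": 0,"roll": 0},
  {"tx": 0,"ty": 0,"tz": 0,"roll": 0},
  {"tx": 0,"ty": 0,"tz": 0,"roll": 0},
  {"tx": 0,"ty": 0,"tz": 0,"roll": 0},
  {"tx": 0,"ty": 0,"tz": 0.001,"roll": 0},
  {"tx": 0,"ty": 0,"tz": 0.001,"roll": 0},
  {"tx": 0,"ty": 0,"tz": 0.002,"roll": 0},
  {"tx": 0,"ty": 0,"tz": 0.002,"roll": 0},
  {"tx": 0,"ty": 0,"tz": 0.003,"roll": 0},
  {"tx": 0,"ty": 0,"tz": 0.003,"roll": 0},
], grip_force=20)

```text
time: 32.37
tool_pos: [0.6021, 0.0273, 0.0687]
orientation: [[0.995, 0.104, -0.001], [0.104, -0.995, 0.002], [-0.001, -0.002, -1.0]]
ft_force: [-12.6, 0.1, 23.2]
finger_gap: 0.732
grip_force: 65.9
```

Call:
drive_tool([
  {"tx": 0,"ty": 0,"tz": 0,"roll": 0},
  {"tx": 0,"ty": 0,"tz": 0,"roll": 0},
  {"tx": 0,"ty": 0,"tz": 0,"roll": 0},
  {"tx": 0,"ty": 0,"tz": 0,"roll": 0},
  {"tx": 0,"ty": 0,"tz": 0,"roll": 0},
  {"tx": 0,"ty": 0,"tz": 0,"roll": 0},
  {"tx": 0,"ty": 0,"tz": 0,"roll": 0},
  {"tx": 0,"ty": 0,"tz": 0,"roll": 0},
  {"tx": 0,"ty": 0,"tz": 0,"roll": 0},
  {"tx": 0,"ty": 0,"tz": 0,"roll": 0},
], grip=0, grip_force=20)

```text
time: 33.2
tool_pos: [0.6021, 0.0273, 0.0687]
orientation: [[0.995, 0.104, -0.001], [0.104, -0.995, 0.002], [-0.001, -0.002, -1.0]]
ft_force: [-11.8, 0.9, 23.0]
finger_gap: 0.732
grip_force: 65.9
```

```bash
python3 - <<'E'
from h import *
s=robot.get_state();print(s['tool_pos'],s['finger_gap'],s['ft_force'],s['moment'],s['grip_force'])
im,c=grab('side');im2,c2=grab('scene');im3,c3=grab('wrist')
z=lambda im,x,y,w,h,o:cv2.resize(im[y:y+h,x:x+w],o,interpolation=cv2.INTER_CUBIC)
a=np.hstack([z(im,270,210,100,100,(400,400)),z(im2,290,215,100,100,(400,400))])
cv2.imwrite('pics/k2.png',a[:,:,::-1]);cv2.imwrite('pics/k2w.png',im3[:,:,::-1])
E
```

```text
[0.6021 0.0273 0.0687] 0.7318437565796521 [-11.7506   0.9481  22.9506] [0.2659 2.0603 0.1099] 65.91216892113152
```

Call:
drive_tool([
  {"tx": 0,"ty": 0,"tz": 0,"roll": 0},
  {"tx": 0,"ty": 0,"tz": 0,"roll": 0},
  {"tx": 0,"ty": 0,"tz": 0,"roll": 0},
  {"tx": 0,"ty": 0,"tz": 0,"roll": 0},
  {"tx": 0,"ty": 0,"tz": -0.001,"roll": 0},
  {"tx": 0,"ty": 0,"tz": -0.002,"roll": 0},
  {"tx": 0,"ty": 0,"tz": -0.002,"roll": 0},
  {"tx": 0,"ty": 0,"tz": -0.002,"roll": 0},
  {"tx": 0,"ty": 0,"tz": -0.002,"roll": 0},
  {"tx": 0,"ty": 0,"tz": -0.002,"roll": 0},
], grip=0.8, grip_force=20)

```text
time: 34.18
tool_pos: [0.6027, 0.0275, 0.0683]
orientation: [[0.995, 0.105, -0.0], [0.105, -0.995, -0.0], [-0.0, -0.0, -1.0]]
ft_force: [0.2, 0.2, 0.0]
finger_gap: 0.804
grip_force: 0.0
```

Call:
drive_tool([
  {"tx": 0,"ty": 0,"tz": 0,"roll": 0},
  {"tx": 0,"ty": 0,"tz": 0,"roll": 0},
  {"tx": 0,"ty": 0,"tz": 0,"roll": 0},
  {"tx": 0,"ty": 0,"tz": 0,"roll": 0},
  {"tx": 0,"ty": 0,"tz": 0,"roll": 0},
  {"tx": 0,"ty": 0,"tz": 0,"roll": 0},
  {"tx": 0,"ty": 0,"tz": 0,"roll": 0},
  {"tx": 0,"ty": 0,"tz": 0,"roll": 0},
  {"tx": 0,"ty": 0,"tz": 0,"roll": 0},
  {"tx": 0,"ty": 0,"tz": 0,"roll": 0},
], grip=0, grip_force=20)

```text
time: 35.02
tool_pos: [0.6027, 0.0275, 0.0684]
orientation: [[0.995, 0.104, 0.0], [0.104, -0.995, 0.0], [0.0, -0.0, -1.0]]
ft_force: [-0.9, 0.5, 4.8]
finger_gap: 0.739
grip_force: 22.4
```

Call:
drive_tool([
  {"tx": -0.0005,"ty": 0,"tz": 0.0002,"roll": 0},
  {"tx": -0.001,"ty": 0,"tz": 0.0003,"roll": 0},
  {"tx": -0.0015,"ty": 0,"tz": 0.0005,"roll": 0},
  {"tx": -0.002,"ty": 0,"tz": 0.0007,"roll": 0},
  {"tx": -0.0025,"ty": 0,"tz": 0.0008,"roll": 0},
  {"tx": -0.003,"ty": 0,"tz": 0.001,"roll": 0},
  {"tx": -0.0035,"ty": 0,"tz": 0.0012,"roll": 0},
  {"tx": -0.004,"ty": 0,"tz": 0.0014,"roll": 0},
  {"tx": -0.004,"ty": 0,"tz": 0.0014,"roll": 0},
  {"tx": -0.004,"ty": 0,"tz": 0.0014,"roll": 0},
])

```text
time: 35.85
tool_pos: [0.6025, 0.0275, 0.0684]
orientation: [[0.994, 0.105, 0.008], [0.105, -0.994, 0.0], [0.008, 0.001, -1.0]]
ft_force: [6.6, 0.7, 5.1]
finger_gap: 0.74
grip_force: 22.5
```

Call:
drive_tool([
  {"tx": -0.0005,"ty": 0,"tz": 0,"roll": 0},
  {"tx": -0.001,"ty": 0,"tz": 0,"roll": 0},
  {"tx": -0.0015,"ty": 0,"tz": 0,"roll": 0},
  {"tx": -0.002,"ty": 0,"tz": 0,"roll": 0},
  {"tx": -0.0025,"ty": 0,"tz": 0,"roll": 0},
  {"tx": -0.003,"ty": 0,"tz": 0,"roll": 0},
  {"tx": -0.0035,"ty": 0,"tz": 0,"roll": 0},
  {"tx": -0.004,"ty": 0,"tz": 0,"roll": 0},
  {"tx": -0.004,"ty": 0,"tz": 0,"roll": 0},
  {"tx": -0.004,"ty": 0,"tz": 0,"roll": 0},
])

```text
time: 36.68
tool_pos: [0.6019, 0.0275, 0.0694]
orientation: [[0.994, 0.105, 0.015], [0.105, -0.994, 0.0], [0.015, 0.001, -1.0]]
ft_force: [14.5, 1.8, 2.1]
finger_gap: 0.74
grip_force: 22.1
```

```bash
python3 - <<'E'
from h import *
s=robot.get_state();print(s['tool_pos'],s['ft_force'],s['moment'])
im,c=grab('wrist');cv2.imwrite('pics/k3w.png',im[:,:,::-1])
im2,c2=grab('scene');im1,_=grab('side')
z=lambda im,x,y,w,h,o:cv2.resize(im[y:y+h,x:x+w],o,interpolation=cv2.INTER_CUBIC)
a=np.vstack([z(im1,270,210,100,75,(400,300)),z(im2,290,225,100,75,(400,300))]);a=np.hstack([cv2.resize(im[100:460,100:540],(400,600))*1,a])
cv2.imwrite('pics/k3.png',a[:,:,::-1])
E
```

```text
[0.6019 0.0275 0.0694] [14.5442  1.82    2.0777] [ 0.3022 -3.1233  0.029 ]
```

View pics/k3.png

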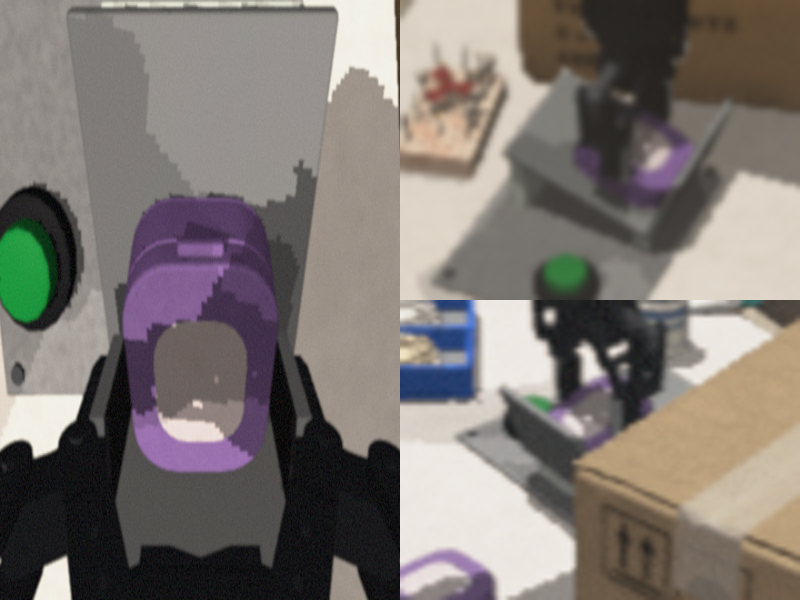

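The wrist and side crops show the case lying on the slope, centred, with its near end at the backstop. The 14 N of resistance confirms contact. Releasing it now.

Call:
drive_tool([
  {"tx": 0.002,"ty": 0,"tz": 0,"roll": 0},
  {"tx": 0.004,"ty": 0,"tz": 0,"roll": 0},
  {"tx": 0.005,"ty": 0,"tz": 0,"roll": 0},
  {"tx": 0.005,"ty": 0,"tz": 0,"roll": 0},
  {"tx": 0.005,"ty": 0,"tz": 0,"roll": 0},
  {"tx": 0.005,"ty": 0,"tz": 0,"roll": 0},
  {"tx": 0.005,"ty": 0,"tz": 0,"roll": 0},
  {"tx": 0.005,"ty": 0,"tz": 0,"roll": 0},
  {"tx": 0.005,"ty": 0,"tz": 0,"roll": 0},
  {"tx": 0.005,"ty": 0,"tz": 0,"roll": 0},
])

```text
time: 37.67
tool_pos: [0.6026, 0.0275, 0.0683]
orientation: [[0.994, 0.105, 0.006], [0.105, -0.994, 0.0], [0.006, 0.0, -1.0]]
ft_force: [4.4, 0.5, 8.9]
finger_gap: 0.742
grip_force: 22.7
```

Call:
drive_tool([
  {"tx": 0,"ty": 0,"tz": 0,"roll": 0},
  {"tx": 0,"ty": 0,"tz": 0,"roll": 0},
  {"tx": 0,"ty": 0,"tz": 0,"roll": 0},
  {"tx": 0,"ty": 0,"tz": 0,"roll": 0},
  {"tx": 0,"ty": 0,"tz": -0.003,"roll": 0},
  {"tx": 0,"ty": 0,"tz": -0.012,"roll": 0},
  {"tx": 0,"ty": 0,"tz": -0.035,"roll": 0},
  {"tx": 0,"ty": 0,"tz": -0.07,"roll": 0},
  {"tx": 0,"ty": 0,"tz": -0.105,"roll": 0},
  {"tx": 0,"ty": 0,"tz": -0.14,"roll": 0},
], grip=0.85)

```text
time: 38.5
tool_pos: [0.5993, 0.0268, 0.2089]
orientation: [[0.995, 0.104, -0.0], [0.104, -0.995, -0.0], [-0.0, 0.0, -1.0]]
ft_force: [1.0, 0.2, -0.6]
finger_gap: 0.852
grip_force: 0.0
```

```bash
python3 - <<'E'
from h import *
s=robot.get_state();print(s['time'],s['tool_pos'])
im,c=grab('wrist');cv2.imwrite('pics/k4.png',im[:,:,::-1])
O=np.array([.570,.0235,.032]);y=np.radians(6.1);a=.35
X=np.array([np.cos(a)*np.cos(y),np.cos(a)*np.sin(y),np.sin(a)]);Y=np.array([-np.sin(y),np.cos(y),0]);Z=np.cross(X,Y)
np.save('rack.npy',np.array([O,X,Y,Z]))
p=lambda x,yy,z:proj(c,O+X*x+Y*yy+Z*z).round(1)
print('expected top rect',[p(*q) for q in [(0,32,25),(78,32,25),(78,-32,25),(0,-32,25)]],'shelf top',p(.12,.05,0))
m=max(blobs(violet(im),800),key=lambda t:-abs(t[1][0]-p(.039,0,.025)[0])-abs(t[1][1]-p(.039,0,.025)[1]))
hu=np.vstack(cv2.findContours(m[2],0,2)[0])[:,0];d=np.array(c['attitude'])@np.linalg.inv(c['mtx'])
# cast contour onto plane z_shelf=25mm
pts=[]
for u,v in hu:
    r=d@np.array([u,v,1.]);t=(Z@(O+Z*.025-c['position']))/(Z@r);q=np.array(c['position'])+r*t-O;pts.append([q@X,q@Y])
pts=np.array(pts)*1000;print(cv2.minAreaRect(pts.astype(np.float32)),pts.min(0),pts.max(0))
E
```

```text
38.5 [0.5993 0.0268 0.2089]
expected top rect [array([932.4, -57.1]), array([496.7, 492.2]), array([145.4, 493.1]), array([-292.6,  -52.9])] shelf top [247.2 110.7]
((43.24965286254883, 0.1958599090576172), (64.21178436279297, 91.02613830566406), 89.93772888183594) [ -2.2783 -31.9222] [88.7645 32.3125]
```

The contour, cast on the shelf plane, gives the case y from −32 to +32 mm, so it's centred. Its near end is at the backstop. CaseB is next.

Call:
drive_tool([
  {"tx": -0.02,"ty": 0.006,"tz": 0,"roll": 0},
  {"tx": -0.05,"ty": 0.015,"tz": 0,"roll": -2},
  {"tx": -0.085,"ty": 0.025,"tz": 0,"roll": -4},
  {"tx": -0.12,"ty": 0.036,"tz": 0,"roll": -4.4},
  {"tx": -0.15,"ty": 0.045,"tz": 0,"roll": -4.4},
  {"tx": -0.172,"ty": 0.052,"tz": 0,"roll": -4.4},
  {"tx": -0.181,"ty": 0.0547,"tz": 0.005,"roll": -4.4},
  {"tx": -0.181,"ty": 0.0547,"tz": 0.005,"roll": -4.4},
  {"tx": -0.181,"ty": 0.0547,"tz": 0.005,"roll": -4.4},
  {"tx": -0.181,"ty": 0.0547,"tz": 0.005,"roll": -4.4},
], grip=1)

```text
time: 39.38
tool_pos: [0.4271, -0.0455, 0.2023]
orientation: [[0.983, 0.181, 0.002], [0.181, -0.983, -0.0], [0.002, 0.001, -1.0]]
ft_force: [0.9, -0.0, 0.2]
finger_gap: 0.999
grip_force: 0.0
```

```bash
python3 - <<'E'
from h import *
s,im,c,r,H=look('case',(.425,-.046),'k5'); print(np.array(s['orientation'])[:2,:2],delta(s,np.array(r[0])/1000,-79.6))
E
```

```text
t 39.3833 tcp [ 0.4271 -0.0455  0.2023] px [324.9239 215.1413] area 3588
rect [423.581  -49.9199] [80.6825 62.5767] 10.50638484954834
 edge 52.770386 dir 7.149827 mid [420.4679 -20.5877]
 edge 44.842342 dir -168.76843 mid [429.3612 -80.3812]
 edge 34.408714 dir 95.572266 mid [384.5952 -52.8227]
 edge 31.000319 dir -79.59069 mid [461.6828 -43.3157]
[[ 0.9834  0.1815]
 [ 0.1815 -0.9834]] (array([-0.0043,  0.0037]), np.float64(0.05512027543083775), np.float64(-79.54487972456916))
```

Call:
drive_tool([
  {"tx": -0.0043,"ty": 0.0037,"tz": 0.025,"roll": 1},
  {"tx": -0.0043,"ty": 0.0037,"tz": 0.055,"roll": 1},
  {"tx": -0.0043,"ty": 0.0037,"tz": 0.085,"roll": 1},
  {"tx": -0.0043,"ty": 0.0037,"tz": 0.112,"roll": 1},
  {"tx": -0.0043,"ty": 0.0037,"tz": 0.135,"roll": 1},
  {"tx": -0.0043,"ty": 0.0037,"tz": 0.155,"roll": 1},
  {"tx": -0.0043,"ty": 0.0037,"tz": 0.169,"roll": 1},
  {"tx": -0.0043,"ty": 0.0037,"tz": 0.178,"roll": 1},
  {"tx": -0.0043,"ty": 0.0037,"tz": 0.182,"roll": 1},
  {"tx": -0.0043,"ty": 0.0037,"tz": 0.182,"roll": 1},
])

```text
time: 40.27
tool_pos: [0.4222, -0.0505, 0.0192]
orientation: [[0.987, 0.164, -0.001], [0.164, -0.987, -0.0], [-0.001, 0.0, -1.0]]
ft_force: [0.1, -0.0, -0.2]
finger_gap: 1.004
grip_force: 0.0
```

Call:
drive_tool([
  {"tx": 0,"ty": 0,"tz": 0,"roll": 0},
  {"tx": 0,"ty": 0,"tz": 0,"roll": 0},
  {"tx": 0,"ty": 0,"tz": 0,"roll": 0},
  {"tx": 0,"ty": 0,"tz": 0,"roll": 0},
  {"tx": 0,"ty": 0,"tz": 0,"roll": 0},
  {"tx": 0,"ty": 0,"tz": 0,"roll": 0},
  {"tx": 0,"ty": 0,"tz": 0,"roll": 0},
  {"tx": 0,"ty": 0,"tz": 0,"roll": 0},
  {"tx": 0,"ty": 0,"tz": 0,"roll": 0},
  {"tx": 0,"ty": 0,"tz": 0,"roll": 0},
], grip=0, grip_force=30)

```text
time: 41.1
tool_pos: [0.4227, -0.0505, 0.0207]
orientation: [[0.987, 0.163, 0.002], [0.163, -0.987, 0.0], [0.002, -0.0, -1.0]]
ft_force: [-0.4, 0.4, 7.9]
finger_gap: 0.738
grip_force: 33.7
```

Call:
drive_tool([
  {"tx": 0,"ty": 0,"tz": -0.03,"roll": 0},
  {"tx": 0,"ty": 0,"tz": -0.065,"roll": 0},
  {"tx": 0,"ty": 0,"tz": -0.1,"roll": 0},
  {"tx": 0.015,"ty": -0.004,"tz": -0.13,"roll": 1},
  {"tx": 0.045,"ty": -0.012,"tz": -0.14,"roll": 2},
  {"tx": 0.08,"ty": -0.02,"tz": -0.14,"roll": 3.3},
  {"tx": 0.115,"ty": -0.029,"tz": -0.14,"roll": 3.3},
  {"tx": 0.15,"ty": -0.038,"tz": -0.14,"roll": 3.3},
  {"tx": 0.175,"ty": -0.045,"tz": -0.14,"roll": 3.3},
  {"tx": 0.186,"ty": -0.0475,"tz": -0.14,"roll": 3.3},
])

```text
time: 41.93
tool_pos: [0.6007, 0.0298, 0.16]
orientation: [[0.994, 0.11, 0.002], [0.11, -0.994, 0.001], [0.002, -0.0, -1.0]]
ft_force: [0.3, 1.0, -0.8]
finger_gap: 0.739
grip_force: 35.2
```

Call:
drive_tool([
  {"tx": 0,"ty": 0,"tz": 0.01,"roll": 0},
  {"tx": 0,"ty": 0,"tz": 0.02,"roll": 0},
  {"tx": 0,"ty": 0,"tz": 0.03,"roll": 0},
  {"tx": 0,"ty": 0,"tz": 0.037,"roll": 0},
  {"tx": 0,"ty": 0,"tz": 0.043,"roll": 0},
  {"tx": 0,"ty": 0,"tz": 0.047,"roll": 0},
  {"tx": 0,"ty": 0,"tz": 0.05,"roll": 0},
  {"tx": 0,"ty": 0,"tz": 0.051,"roll": 0},
  {"tx": 0,"ty": 0,"tz": 0.051,"roll": 0},
  {"tx": 0,"ty": 0,"tz": 0.051,"roll": 0},
])

```text
time: 42.77
tool_pos: [0.5979, 0.0267, 0.1092]
orientation: [[0.994, 0.106, 0.001], [0.106, -0.994, 0.0], [0.001, -0.0, -1.0]]
ft_force: [0.0, 0.1, -1.5]
finger_gap: 0.737
grip_force: 35.2
```

Call:
drive_tool([
  {"tx": -0.001,"ty": 0,"tz": 0.003,"roll": 0},
  {"tx": -0.001,"ty": 0,"tz": 0.006,"roll": 0},
  {"tx": -0.001,"ty": 0,"tz": 0.008,"roll": 0},
  {"tx": -0.001,"ty": 0,"tz": 0.01,"roll": 0},
  {"tx": -0.001,"ty": 0,"tz": 0.0115,"roll": 0},
  {"tx": -0.001,"ty": 0,"tz": 0.013,"roll": 0},
  {"tx": -0.001,"ty": 0,"tz": 0.014,"roll": 0},
  {"tx": -0.001,"ty": 0,"tz": 0.015,"roll": 0},
  {"tx": -0.001,"ty": 0,"tz": 0.0155,"roll": 0},
  {"tx": -0.001,"ty": 0,"tz": 0.0155,"roll": 0},
])

```text
time: 43.6
tool_pos: [0.5959, 0.0265, 0.0937]
orientation: [[0.994, 0.106, -0.002], [0.106, -0.994, 0.001], [-0.001, -0.001, -1.0]]
ft_force: [-4.2, 0.1, 7.9]
finger_gap: 0.739
grip_force: 38.3
```

Call:
drive_tool([
  {"tx": 0,"ty": 0,"tz": 0.001,"roll": 0},
  {"tx": 0,"ty": 0,"tz": 0.002,"roll": 0},
  {"tx": 0,"ty": 0,"tz": 0.0025,"roll": 0},
  {"tx": 0,"ty": 0,"tz": 0.0025,"roll": 0},
  {"tx": 0,"ty": 0,"tz": 0.0025,"roll": 0},
  {"tx": 0,"ty": 0,"tz": 0.0025,"roll": 0},
  {"tx": 0,"ty": 0,"tz": 0.0025,"roll": 0},
  {"tx": 0,"ty": 0,"tz": 0.0025,"roll": 0},
  {"tx": 0,"ty": 0,"tz": 0.0025,"roll": 0},
  {"tx": 0,"ty": 0,"tz": 0.0025,"roll": 0},
])

```text
time: 44.43
tool_pos: [0.5947, 0.0263, 0.0912]
orientation: [[0.994, 0.106, -0.004], [0.106, -0.994, 0.001], [-0.004, -0.001, -1.0]]
ft_force: [-8.3, 0.2, 10.1]
finger_gap: 0.738
grip_force: 39.4
```

Call:
drive_tool([
  {"tx": 0,"ty": 0,"tz": 0,"roll": 0},
  {"tx": 0,"ty": 0,"tz": 0,"roll": 0},
  {"tx": 0,"ty": 0,"tz": 0,"roll": 0},
  {"tx": 0,"ty": 0,"tz": 0,"roll": 0},
  {"tx": 0,"ty": 0,"tz": -0.001,"roll": 0},
  {"tx": 0,"ty": 0,"tz": -0.0015,"roll": 0},
  {"tx": 0,"ty": 0,"tz": -0.0015,"roll": 0},
  {"tx": 0,"ty": 0,"tz": -0.0015,"roll": 0},
  {"tx": 0,"ty": 0,"tz": -0.0015,"roll": 0},
  {"tx": 0,"ty": 0,"tz": -0.0015,"roll": 0},
], grip=0.79, grip_force=20)

```text
time: 45.27
tool_pos: [0.5966, 0.0266, 0.0924]
orientation: [[0.994, 0.106, -0.0], [0.106, -0.994, -0.0], [-0.0, 0.0, -1.0]]
ft_force: [0.2, -0.1, -0.4]
finger_gap: 0.788
grip_force: 0.0
```

Call:
drive_tool([
  {"tx": 0,"ty": 0,"tz": 0,"roll": 0},
  {"tx": 0,"ty": 0,"tz": 0,"roll": 0},
  {"tx": 0,"ty": 0,"tz": 0,"roll": 0},
  {"tx": 0,"ty": 0,"tz": 0,"roll": 0},
  {"tx": 0,"ty": 0,"tz": 0,"roll": 0},
  {"tx": 0,"ty": 0,"tz": 0,"roll": 0},
  {"tx": 0,"ty": 0,"tz": 0,"roll": 0},
  {"tx": 0,"ty": 0,"tz": 0,"roll": 0},
  {"tx": 0,"ty": 0,"tz": 0,"roll": 0},
  {"tx": 0,"ty": 0,"tz": 0,"roll": 0},
], grip=0, grip_force=20)

```text
time: 46.1
tool_pos: [0.5967, 0.0265, 0.0925]
orientation: [[0.994, 0.106, 0.0], [0.106, -0.994, 0.0], [0.0, -0.0, -1.0]]
ft_force: [-2.3, 0.5, 5.6]
finger_gap: 0.743
grip_force: 22.5
```

Call:
drive_tool([
  {"tx": -0.001,"ty": 0,"tz": 0.0003,"roll": 0},
  {"tx": -0.002,"ty": 0,"tz": 0.0006,"roll": 0},
  {"tx": -0.003,"ty": 0,"tz": 0.0008,"roll": 0},
  {"tx": -0.004,"ty": 0,"tz": 0.001,"roll": 0},
  {"tx": -0.005,"ty": 0,"tz": 0.001,"roll": 0},
  {"tx": -0.006,"ty": 0,"tz": 0.001,"roll": 0},
  {"tx": -0.007,"ty": 0,"tz": 0.001,"roll": 0},
  {"tx": -0.008,"ty": 0,"tz": 0.001,"roll": 0},
  {"tx": -0.008,"ty": 0,"tz": 0.001,"roll": 0},
  {"tx": -0.008,"ty": 0,"tz": 0.001,"roll": 0},
])

```text
time: 46.93
tool_pos: [0.5957, 0.0265, 0.0938]
orientation: [[0.994, 0.107, 0.015], [0.107, -0.994, 0.0], [0.015, 0.002, -1.0]]
ft_force: [14.5, 1.4, 1.2]
finger_gap: 0.74
grip_force: 22.0
```

Call:
drive_tool([
  {"tx": 0.002,"ty": 0,"tz": 0,"roll": 0},
  {"tx": 0.004,"ty": 0,"tz": 0,"roll": 0},
  {"tx": 0.005,"ty": 0,"tz": 0,"roll": 0},
  {"tx": 0.005,"ty": 0,"tz": 0,"roll": 0},
  {"tx": 0.005,"ty": 0,"tz": 0,"roll": 0},
  {"tx": 0.005,"ty": 0,"tz": 0,"roll": 0},
  {"tx": 0.005,"ty": 0,"tz": 0,"roll": 0},
  {"tx": 0.005,"ty": 0,"tz": 0,"roll": 0},
  {"tx": 0.005,"ty": 0,"tz": 0,"roll": 0},
  {"tx": 0.005,"ty": 0,"tz": 0,"roll": 0},
])

```text
time: 47.77
tool_pos: [0.5965, 0.0265, 0.0925]
orientation: [[0.994, 0.106, 0.006], [0.106, -0.994, 0.0], [0.006, 0.001, -1.0]]
ft_force: [6.3, 0.8, 4.1]
finger_gap: 0.741
grip_force: 22.6
```

Call:
drive_tool([
  {"tx": 0,"ty": 0,"tz": 0,"roll": 0},
  {"tx": 0,"ty": 0,"tz": 0,"roll": 0},
  {"tx": 0,"ty": 0,"tz": 0,"roll": 0},
  {"tx": 0,"ty": 0,"tz": 0,"roll": 0},
  {"tx": 0,"ty": 0,"tz": -0.003,"roll": 0},
  {"tx": 0,"ty": 0,"tz": -0.012,"roll": 0},
  {"tx": 0,"ty": 0,"tz": -0.035,"roll": 0},
  {"tx": 0,"ty": 0,"tz": -0.07,"roll": 0},
  {"tx": 0,"ty": 0,"tz": -0.1,"roll": 0},
  {"tx": 0,"ty": 0,"tz": -0.12,"roll": 0},
], grip=0.85)

```text
time: 48.6
tool_pos: [0.5946, 0.0257, 0.2151]
orientation: [[0.994, 0.105, 0.003], [0.105, -0.994, 0.0], [0.003, -0.0, -1.0]]
ft_force: [-0.0, -0.2, -0.4]
finger_gap: 0.853
grip_force: 0.0
```

```bash
cat >> h.py <<'E'
def pile(im,c,top):
    "violet blob on the rack cast on the shelf plane z=top (m): extents in mm"
    O,X,Y,Z=np.load('rack.npy');p=proj(c,O+X*.039+Z*top)
    m=min(blobs(violet(im),800),key=lambda t:np.hypot(*(t[1]-p)))
    d=np.array(c['attitude'])@np.linalg.inv(c['mtx']);pts=[]
    for u,v in np.vstack(cv2.findContours(m[2],0,2)[0])[:,0]:
        r=d@np.array([u,v,1.]);t=(Z@(O+Z*top-c['position']))/(Z@r);q=np.array(c['position'])+r*t-O;pts.append([q@X,q@Y])
    pts=np.array(pts)*1000;print('pile',m[0],m[1],cv2.minAreaRect(pts.astype(np.float32)),pts.min(0),pts.max(0))
E
python3 - <<'E'
from h import *
s=robot.get_state();print(s['time'],s['tool_pos'])
im,c=grab('wrist');cv2.imwrite('pics/k6.png',im[:,:,::-1]);pile(im,c,.05)
E
```

```text
48.6 [0.5946 0.0257 0.2151]
pile 6871 [319.9517 214.8942] ((49.502593994140625, -0.11024856567382812), (65.01799774169922, 102.30760955810547), 89.88874816894531) [ -1.6754 -32.5758] [100.6505  32.4535]
```

Call:
drive_tool([
  {"tx": -0.02,"ty": 0.011,"tz": 0,"roll": 0},
  {"tx": -0.05,"ty": 0.028,"tz": 0,"roll": 0},
  {"tx": -0.083,"ty": 0.047,"tz": 0,"roll": 0},
  {"tx": -0.116,"ty": 0.066,"tz": 0,"roll": 0},
  {"tx": -0.147,"ty": 0.084,"tz": 0,"roll": 0},
  {"tx": -0.172,"ty": 0.098,"tz": 0,"roll": 0},
  {"tx": -0.187,"ty": 0.115,"tz": 0,"roll": 0},
  {"tx": -0.193,"ty": 0.145,"tz": 0,"roll": 0},
  {"tx": -0.2,"ty": 0.18,"tz": 0,"roll": 0},
  {"tx": -0.207,"ty": 0.215,"tz": 0,"roll": 0},
], grip=1)

```text
time: 49.48
tool_pos: [0.4103, -0.2104, 0.212]
orientation: [[0.994, 0.108, 0.002], [0.108, -0.994, 0.001], [0.002, -0.001, -1.0]]
ft_force: [-0.1, -0.2, -0.3]
finger_gap: 0.996
grip_force: 0.0
```

Call:
drive_tool([
  {"tx": -0.012,"ty": 0.03,"tz": 0,"roll": 4},
  {"tx": -0.025,"ty": 0.06,"tz": 0,"roll": 8},
  {"tx": -0.037,"ty": 0.09,"tz": 0.003,"roll": 12},
  {"tx": -0.046,"ty": 0.112,"tz": 0.006,"roll": 14.6},
  {"tx": -0.05,"ty": 0.124,"tz": 0.01,"roll": 14.6},
  {"tx": -0.051,"ty": 0.127,"tz": 0.01,"roll": 14.6},
  {"tx": -0.051,"ty": 0.127,"tz": 0.01,"roll": 14.6},
  {"tx": -0.051,"ty": 0.127,"tz": 0.01,"roll": 14.6},
  {"tx": -0.051,"ty": 0.127,"tz": 0.01,"roll": 14.6},
  {"tx": -0.051,"ty": 0.127,"tz": 0.01,"roll": 14.6},
])

```text
time: 50.32
tool_pos: [0.3742, -0.34, 0.2016]
orientation: [[0.989, -0.146, 0.001], [-0.146, -0.989, 0.001], [0.0, -0.001, -1.0]]
ft_force: [-0.6, -0.1, 0.6]
finger_gap: 0.997
grip_force: 0.0
```

```bash
python3 - <<'E'
from h import *
s,im,c,r,H=look('case',(.3744,-.341),'k7'); print(np.array(s['orientation'])[:2,:2],delta(s,np.array(r[0])/1000,-98.6))
E
```

```text
t 50.3167 tcp [ 0.3742 -0.34    0.2016] px [321.6964 212.087 ] area 3610
rect [ 372.6231 -341.31  ] [62.5575 81.0061] 80.97406768798828
 edge 55.060947 dir 174.17686 mid [ 369.7307 -370.3393]
 edge 51.91497 dir -7.0951586 mid [ 374.0146 -311.476 ]
 edge 32.357258 dir 83.296455 mid [ 333.0234 -336.6054]
 edge 30.83878 dir -96.878845 mid [ 410.8461 -345.8177]
[[ 0.9893 -0.1456]
 [-0.1456 -0.9893]] (array([-0.0014,  0.0015]), np.float64(0.22627629464193433), np.float64(-98.37372370535806))
```

Call:
drive_tool([
  {"tx": -0.0014,"ty": 0.0015,"tz": 0.025,"roll": -1.4},
  {"tx": -0.0014,"ty": 0.0015,"tz": 0.055,"roll": -1.4},
  {"tx": -0.0014,"ty": 0.0015,"tz": 0.085,"roll": -1.4},
  {"tx": -0.0014,"ty": 0.0015,"tz": 0.112,"roll": -1.4},
  {"tx": -0.0014,"ty": 0.0015,"tz": 0.135,"roll": -1.4},
  {"tx": -0.0014,"ty": 0.0015,"tz": 0.155,"roll": -1.4},
  {"tx": -0.0014,"ty": 0.0015,"tz": 0.169,"roll": -1.4},
  {"tx": -0.0014,"ty": 0.0015,"tz": 0.177,"roll": -1.4},
  {"tx": -0.0014,"ty": 0.0015,"tz": 0.181,"roll": -1.4},
  {"tx": -0.0014,"ty": 0.0015,"tz": 0.181,"roll": -1.4},
])

```text
time: 51.2
tool_pos: [0.372, -0.3422, 0.0202]
orientation: [[0.992, -0.123, -0.0], [-0.123, -0.992, 0.0], [-0.0, -0.0, -1.0]]
ft_force: [0.3, -0.6, -0.0]
finger_gap: 1.003
grip_force: 0.0
```

Call:
drive_tool([
  {"tx": 0,"ty": 0,"tz": 0,"roll": 0},
  {"tx": 0,"ty": 0,"tz": 0,"roll": 0},
  {"tx": 0,"ty": 0,"tz": 0,"roll": 0},
  {"tx": 0,"ty": 0,"tz": 0,"roll": 0},
  {"tx": 0,"ty": 0,"tz": 0,"roll": 0},
  {"tx": 0,"ty": 0,"tz": 0,"roll": 0},
  {"tx": 0,"ty": 0,"tz": 0,"roll": 0},
  {"tx": 0,"ty": 0,"tz": 0,"roll": 0},
  {"tx": 0,"ty": 0,"tz": 0,"roll": 0},
  {"tx": 0,"ty": 0,"tz": 0,"roll": 0},
], grip=0, grip_force=30)

```text
time: 52.03
tool_pos: [0.3725, -0.3428, 0.0214]
orientation: [[0.992, -0.124, 0.002], [-0.124, -0.992, -0.0], [0.002, 0.0, -1.0]]
ft_force: [-0.3, 1.5, 7.5]
finger_gap: 0.736
grip_force: 33.1
```

Call:
drive_tool([
  {"tx": 0,"ty": 0,"tz": -0.03,"roll": 0},
  {"tx": 0,"ty": 0,"tz": -0.065,"roll": 0},
  {"tx": 0,"ty": -0.01,"tz": -0.1,"roll": 0},
  {"tx": 0.001,"ty": -0.028,"tz": -0.13,"roll": 0},
  {"tx": 0.003,"ty": -0.055,"tz": -0.155,"roll": 0},
  {"tx": 0.005,"ty": -0.088,"tz": -0.165,"roll": 0},
  {"tx": 0.007,"ty": -0.125,"tz": -0.165,"roll": 0},
  {"tx": 0.009,"ty": -0.16,"tz": -0.165,"roll": 0},
  {"tx": 0.01,"ty": -0.19,"tz": -0.165,"roll": 0},
  {"tx": 0.011,"ty": -0.216,"tz": -0.165,"roll": 0},
])

```text
time: 52.87
tool_pos: [0.4095, -0.1271, 0.1856]
orientation: [[0.993, -0.122, 0.001], [-0.122, -0.993, 0.001], [0.001, -0.001, -1.0]]
ft_force: [-0.2, -0.4, -1.2]
finger_gap: 0.738
grip_force: 35.4
```

Call:
drive_tool([
  {"tx": 0.018,"ty": -0.02,"tz": 0,"roll": -2},
  {"tx": 0.04,"ty": -0.044,"tz": 0,"roll": -5},
  {"tx": 0.063,"ty": -0.069,"tz": 0,"roll": -8},
  {"tx": 0.086,"ty": -0.094,"tz": 0,"roll": -11},
  {"tx": 0.109,"ty": -0.119,"tz": 0,"roll": -13.2},
  {"tx": 0.131,"ty": -0.143,"tz": 0,"roll": -13.2},
  {"tx": 0.15,"ty": -0.164,"tz": 0.005,"roll": -13.2},
  {"tx": 0.16,"ty": -0.175,"tz": 0.015,"roll": -13.2},
  {"tx": 0.162,"ty": -0.177,"tz": 0.02,"roll": -13.2},
  {"tx": 0.162,"ty": -0.177,"tz": 0.02,"roll": -13.2},
])

```text
time: 53.7
tool_pos: [0.5915, 0.0267, 0.1641]
orientation: [[0.994, 0.108, -0.002], [0.108, -0.994, -0.001], [-0.002, 0.001, -1.0]]
ft_force: [0.2, -0.8, -1.5]
finger_gap: 0.734
grip_force: 35.4
```

Call:
drive_tool([
  {"tx": 0,"ty": 0,"tz": 0.004,"roll": 0},
  {"tx": 0,"ty": 0,"tz": 0.01,"roll": 0},
  {"tx": 0,"ty": 0,"tz": 0.016,"roll": 0},
  {"tx": 0,"ty": 0,"tz": 0.022,"roll": 0},
  {"tx": 0,"ty": 0,"tz": 0.027,"roll": 0},
  {"tx": 0,"ty": 0,"tz": 0.03,"roll": 0},
  {"tx": 0,"ty": 0,"tz": 0.03,"roll": 0},
  {"tx": 0,"ty": 0,"tz": 0.03,"roll": 0},
  {"tx": 0,"ty": 0,"tz": 0.03,"roll": 0},
  {"tx": 0,"ty": 0,"tz": 0.03,"roll": 0},
])

```text
time: 54.53
tool_pos: [0.5924, 0.0261, 0.1357]
orientation: [[0.994, 0.106, 0.001], [0.106, -0.994, 0.0], [0.001, -0.0, -1.0]]
ft_force: [0.3, 0.2, -1.8]
finger_gap: 0.738
grip_force: 35.4
```

Call:
drive_tool([
  {"tx": -0.001,"ty": 0,"tz": 0.004,"roll": 0},
  {"tx": -0.001,"ty": 0,"tz": 0.008,"roll": 0},
  {"tx": -0.001,"ty": 0,"tz": 0.0105,"roll": 0},
  {"tx": -0.001,"ty": 0,"tz": 0.0125,"roll": 0},
  {"tx": -0.001,"ty": 0,"tz": 0.0145,"roll": 0},
  {"tx": -0.001,"ty": 0,"tz": 0.016,"roll": 0},
  {"tx": -0.001,"ty": 0,"tz": 0.0175,"roll": 0},
  {"tx": -0.001,"ty": 0,"tz": 0.0185,"roll": 0},
  {"tx": -0.001,"ty": 0,"tz": 0.0195,"roll": 0},
  {"tx": -0.001,"ty": 0,"tz": 0.02,"roll": 0},
])

```text
time: 55.37
tool_pos: [0.5895, 0.0249, 0.1159]
orientation: [[0.994, 0.105, -0.003], [0.105, -0.994, 0.0], [-0.003, -0.001, -1.0]]
ft_force: [-10.5, -0.8, 14.2]
finger_gap: 0.736
grip_force: 39.5
```

Call:
drive_tool([
  {"tx": 0,"ty": 0,"tz": 0,"roll": 0},
  {"tx": 0,"ty": 0,"tz": 0,"roll": 0},
  {"tx": 0,"ty": 0,"tz": 0,"roll": 0},
  {"tx": 0,"ty": 0,"tz": 0,"roll": 0},
  {"tx": 0,"ty": 0,"tz": -0.001,"roll": 0},
  {"tx": 0,"ty": 0,"tz": -0.001,"roll": 0},
  {"tx": 0,"ty": 0,"tz": -0.001,"roll": 0},
  {"tx": 0,"ty": 0,"tz": -0.001,"roll": 0},
  {"tx": 0,"ty": 0,"tz": -0.001,"roll": 0},
  {"tx": 0,"ty": 0,"tz": -0.001,"roll": 0},
], grip=0.79, grip_force=20)

```text
time: 56.2
tool_pos: [0.5911, 0.026, 0.1164]
orientation: [[0.994, 0.106, 0.0], [0.106, -0.994, 0.0], [0.0, -0.0, -1.0]]
ft_force: [0.7, 0.3, 0.2]
finger_gap: 0.794
grip_force: 0.0
```

Call:
drive_tool([
  {"tx": 0,"ty": 0,"tz": 0,"roll": 0},
  {"tx": 0,"ty": 0,"tz": 0,"roll": 0},
  {"tx": 0,"ty": 0,"tz": 0,"roll": 0},
  {"tx": 0,"ty": 0,"tz": 0,"roll": 0},
  {"tx": 0,"ty": 0,"tz": 0,"roll": 0},
  {"tx": 0,"ty": 0,"tz": 0,"roll": 0},
  {"tx": 0,"ty": 0,"tz": 0,"roll": 0},
  {"tx": 0,"ty": 0,"tz": 0,"roll": 0},
  {"tx": 0,"ty": 0,"tz": 0,"roll": 0},
  {"tx": 0,"ty": 0,"tz": 0,"roll": 0},
], grip=0, grip_force=20)

```text
time: 57.03
tool_pos: [0.5912, 0.026, 0.1165]
orientation: [[0.994, 0.106, 0.0], [0.106, -0.994, 0.0], [0.0, -0.0, -1.0]]
ft_force: [-1.9, 0.2, 5.6]
finger_gap: 0.741
grip_force: 22.5
```

Call:
drive_tool([
  {"tx": -0.001,"ty": 0,"tz": 0.0003,"roll": 0},
  {"tx": -0.002,"ty": 0,"tz": 0.0006,"roll": 0},
  {"tx": -0.003,"ty": 0,"tz": 0.0008,"roll": 0},
  {"tx": -0.004,"ty": 0,"tz": 0.001,"roll": 0},
  {"tx": -0.005,"ty": 0,"tz": 0.001,"roll": 0},
  {"tx": -0.006,"ty": 0,"tz": 0.001,"roll": 0},
  {"tx": -0.007,"ty": 0,"tz": 0.001,"roll": 0},
  {"tx": -0.008,"ty": 0,"tz": 0.001,"roll": 0},
  {"tx": -0.008,"ty": 0,"tz": 0.001,"roll": 0},
  {"tx": -0.008,"ty": 0,"tz": 0.001,"roll": 0},
])

```text
time: 57.87
tool_pos: [0.5873, 0.0255, 0.1169]
orientation: [[0.994, 0.107, 0.009], [0.107, -0.994, -0.0], [0.009, 0.001, -1.0]]
ft_force: [9.7, 0.8, 2.4]
finger_gap: 0.742
grip_force: 22.2
```

Call:
drive_tool([
  {"tx": -0.001,"ty": 0,"tz": 0,"roll": 0},
  {"tx": -0.002,"ty": 0,"tz": 0,"roll": 0},
  {"tx": -0.003,"ty": 0,"tz": 0,"roll": 0},
  {"tx": -0.003,"ty": 0,"tz": 0,"roll": 0},
  {"tx": -0.003,"ty": 0,"tz": 0,"roll": 0},
  {"tx": -0.001,"ty": 0,"tz": 0,"roll": 0},
  {"tx": 0.001,"ty": 0,"tz": 0,"roll": 0},
  {"tx": 0.0025,"ty": 0,"tz": 0,"roll": 0},
  {"tx": 0.0025,"ty": 0,"tz": 0,"roll": 0},
  {"tx": 0.0025,"ty": 0,"tz": 0,"roll": 0},
])

```text
time: 58.7
tool_pos: [0.5873, 0.0254, 0.1162]
orientation: [[0.994, 0.106, 0.003], [0.106, -0.994, 0.0], [0.003, 0.0, -1.0]]
ft_force: [4.4, -0.1, 7.1]
finger_gap: 0.741
grip_force: 22.5
```

Call:
drive_tool([
  {"tx": 0,"ty": 0,"tz": 0,"roll": 0},
  {"tx": 0,"ty": 0,"tz": 0,"roll": 0},
  {"tx": 0,"ty": 0,"tz": 0,"roll": 0},
  {"tx": 0,"ty": 0,"tz": 0,"roll": 0},
  {"tx": 0,"ty": 0,"tz": -0.003,"roll": 0},
  {"tx": 0,"ty": 0,"tz": -0.012,"roll": 0},
  {"tx": 0,"ty": 0,"tz": -0.035,"roll": 0},
  {"tx": 0,"ty": 0,"tz": -0.07,"roll": 0},
  {"tx": 0,"ty": 0,"tz": -0.1,"roll": 0},
  {"tx": 0,"ty": 0,"tz": -0.12,"roll": 0},
], grip=0.85)

```text
time: 59.53
tool_pos: [0.5865, 0.0248, 0.239]
orientation: [[0.994, 0.105, 0.003], [0.105, -0.994, 0.0], [0.003, -0.0, -1.0]]
ft_force: [1.0, -0.0, 0.8]
finger_gap: 0.848
grip_force: 0.0
```

```bash
python3 - <<'E'
from h import *
s=robot.get_state();print(s['time'],s['tool_pos'],np.array(s['orientation'])[:2,:2])
im,c=grab('wrist');cv2.imwrite('pics/k8.png',im[:,:,::-1]);pile(im,c,.075)
h=cv2.cvtColor(im,cv2.COLOR_RGB2HSV);g=(h[...,0]>45)&(h[...,0]<75)&(h[...,1]>120)
B=max(blobs(g),key=lambda t:t[0]);print('button',B[:2],ray(c,B[1],.03),ray(c,B[1],.04))
sd,cd=grab('side');sc,cc=grab('scene')
for im_,c_,n in[(sd,cd,'side'),(sc,cc,'scene')]:
    hh=cv2.cvtColor(im_,cv2.COLOR_RGB2HSV);G=blobs((hh[...,0]>45)&(hh[...,0]<75)&(hh[...,1]>120),20);print(n,[(t[0],t[1]) for t in G])
    cv2.imwrite('pics/%s9.png'%n,im_[:,:,::-1])
z=lambda im,x,y,w,h,o:cv2.resize(im[y:y+h,x:x+w],o,interpolation=cv2.INTER_CUBIC)
a=np.vstack([z(sd,230,210,160,120,(400,300)),z(sc,240,200,160,120,(400,300))])
cv2.imwrite('pics/k9.png',np.hstack([cv2.resize(im[:,40:],(400,600)),a])[:,:,::-1])
E
```

```text
59.5333 [0.5865 0.0248 0.239 ] [[ 0.9944  0.1054]
 [ 0.1054 -0.9944]]
pile 7699 [320.0805 206.841 ] ((55.20647048950195, -0.24737930297851562), (64.81195068359375, 108.87126159667969), 89.9002685546875) [  0.7439 -32.6066] [109.6541  32.1936]
button (np.int32(1030), array([213.435 , 182.2951])) [0.5993 0.1253 0.03  ] [0.6011 0.1226 0.04  ]
side [(np.int32(51), array([312.0392, 278.6863]))]
scene []
```

View pics/k9.png

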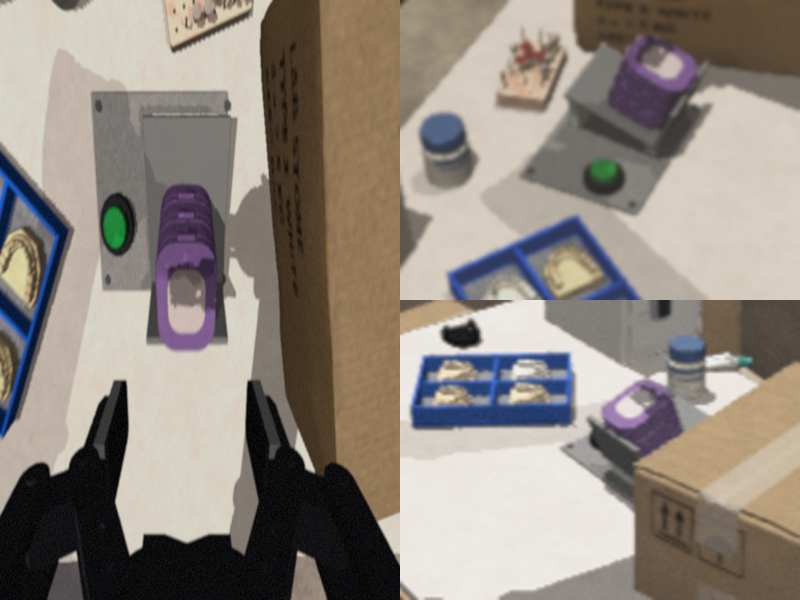

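All four casts are in the carrier and the three cases are in one straight, centred pile. The third case's near edge measures about 2 mm less firm against the backstop than the other two, so I'll re-grip it gently and nudge it again.

Call:
drive_tool([
  {"tx": 0.002,"ty": 0,"tz": 0.02,"roll": 0},
  {"tx": 0.002,"ty": 0,"tz": 0.045,"roll": 0},
  {"tx": 0.002,"ty": 0,"tz": 0.07,"roll": 0},
  {"tx": 0.002,"ty": 0,"tz": 0.09,"roll": 0},
  {"tx": 0.002,"ty": 0,"tz": 0.105,"roll": 0},
  {"tx": 0.002,"ty": 0,"tz": 0.114,"roll": 0},
  {"tx": 0.002,"ty": 0,"tz": 0.119,"roll": 0},
  {"tx": 0.002,"ty": 0,"tz": 0.121,"roll": 0},
  {"tx": 0.002,"ty": 0,"tz": 0.121,"roll": 0},
  {"tx": 0.002,"ty": 0,"tz": 0.121,"roll": 0},
])

```text
time: 60.52
tool_pos: [0.5881, 0.0256, 0.1151]
orientation: [[0.994, 0.106, 0.001], [0.106, -0.994, 0.0], [0.001, -0.0, -1.0]]
ft_force: [0.1, 0.2, -0.5]
finger_gap: 0.85
grip_force: 0.0
```

Call:
drive_tool([
  {"tx": 0,"ty": 0,"tz": 0,"roll": 0},
  {"tx": 0,"ty": 0,"tz": 0,"roll": 0},
  {"tx": 0,"ty": 0,"tz": 0,"roll": 0},
  {"tx": 0,"ty": 0,"tz": 0,"roll": 0},
  {"tx": 0,"ty": 0,"tz": 0,"roll": 0},
  {"tx": 0,"ty": 0,"tz": 0,"roll": 0},
  {"tx": 0,"ty": 0,"tz": 0,"roll": 0},
  {"tx": 0,"ty": 0,"tz": 0,"roll": 0},
  {"tx": 0,"ty": 0,"tz": 0,"roll": 0},
  {"tx": 0,"ty": 0,"tz": 0,"roll": 0},
], grip=0, grip_force=20)

```text
time: 61.35
tool_pos: [0.5883, 0.0256, 0.1154]
orientation: [[0.994, 0.106, 0.002], [0.106, -0.994, 0.001], [0.002, -0.0, -1.0]]
ft_force: [-1.9, -0.2, 6.2]
finger_gap: 0.74
grip_force: 22.4
```

Call:
drive_tool([
  {"tx": -0.001,"ty": 0,"tz": 0.0003,"roll": 0},
  {"tx": -0.002,"ty": 0,"tz": 0.0003,"roll": 0},
  {"tx": -0.003,"ty": 0,"tz": 0.0003,"roll": 0},
  {"tx": -0.004,"ty": 0,"tz": 0.0003,"roll": 0},
  {"tx": -0.005,"ty": 0,"tz": 0.0003,"roll": 0},
  {"tx": -0.006,"ty": 0,"tz": 0.0003,"roll": 0},
  {"tx": -0.006,"ty": 0,"tz": 0.0003,"roll": 0},
  {"tx": -0.006,"ty": 0,"tz": 0.0003,"roll": 0},
  {"tx": -0.006,"ty": 0,"tz": 0.0003,"roll": 0},
  {"tx": -0.006,"ty": 0,"tz": 0.0003,"roll": 0},
])

```text
time: 62.18
tool_pos: [0.5872, 0.0254, 0.1165]
orientation: [[0.994, 0.107, 0.012], [0.107, -0.994, 0.0], [0.012, 0.001, -1.0]]
ft_force: [11.6, 1.0, 3.5]
finger_gap: 0.743
grip_force: 22.0
```

Call:
drive_tool([
  {"tx": 0.002,"ty": 0,"tz": 0,"roll": 0},
  {"tx": 0.004,"ty": 0,"tz": 0,"roll": 0},
  {"tx": 0.005,"ty": 0,"tz": 0,"roll": 0},
  {"tx": 0.005,"ty": 0,"tz": 0,"roll": 0},
  {"tx": 0.005,"ty": 0,"tz": 0,"roll": 0},
  {"tx": 0.005,"ty": 0,"tz": 0,"roll": 0},
  {"tx": 0.005,"ty": 0,"tz": 0,"roll": 0},
  {"tx": 0.005,"ty": 0,"tz": 0,"roll": 0},
  {"tx": 0.005,"ty": 0,"tz": 0,"roll": 0},
  {"tx": 0.005,"ty": 0,"tz": 0,"roll": 0},
])

```text
time: 63.02
tool_pos: [0.5882, 0.0255, 0.1154]
orientation: [[0.994, 0.106, 0.003], [0.106, -0.994, 0.0], [0.003, -0.0, -1.0]]
ft_force: [2.1, 0.1, 8.1]
finger_gap: 0.74
grip_force: 22.6
```

Call:
drive_tool([
  {"tx": 0,"ty": 0,"tz": 0,"roll": 0},
  {"tx": 0,"ty": 0,"tz": 0,"roll": 0},
  {"tx": 0,"ty": 0,"tz": 0,"roll": 0},
  {"tx": 0,"ty": 0,"tz": 0,"roll": 0},
  {"tx": 0,"ty": 0,"tz": -0.003,"roll": 0},
  {"tx": 0,"ty": 0,"tz": -0.012,"roll": 0},
  {"tx": 0,"ty": 0,"tz": -0.035,"roll": 0},
  {"tx": 0,"ty": 0,"tz": -0.07,"roll": 0},
  {"tx": 0,"ty": 0,"tz": -0.1,"roll": 0},
  {"tx": 0,"ty": 0,"tz": -0.12,"roll": 0},
], grip=0.85)

```text
time: 63.85
tool_pos: [0.5876, 0.0249, 0.2377]
orientation: [[0.994, 0.105, 0.003], [0.105, -0.994, 0.0], [0.003, -0.0, -1.0]]
ft_force: [0.2, -0.8, -0.4]
finger_gap: 0.853
grip_force: 0.0
```

```bash
python3 - <<'E'
from h import *
s=robot.get_state();print(s['time'],s['tool_pos'],np.array(s['orientation'])[:2,:2])
im,c=grab('wrist');cv2.imwrite('pics/k10.png',im[:,:,::-1]);pile(im,c,.075)
def green(im):
    h=cv2.cvtColor(np.ascontiguousarray(im),cv2.COLOR_RGB2HSV);B=max(blobs((h[...,0]>45)&(h[...,0]<75)&(h[...,1]>120),100),key=lambda t:t[0]);return B[1]
c0=np.load('w1.npy',allow_pickle=True)[0];c2=np.load('w2.npy',allow_pickle=True)[0]
V=[(c,green(im)),(c0,green(cv2.imread('pics/w1.png')[:,:,::-1])),(c2,green(cv2.imread('pics/w2.png')[:,:,::-1]))]
A=np.zeros((3,3));b=np.zeros(3)
for cc,u in V:
    d=np.array(cc['attitude'])@np.linalg.inv(cc['mtx'])@np.array([*u,1.]);d/=np.linalg.norm(d);M=np.eye(3)-np.outer(d,d);A+=M;b+=M@np.array(cc['position']);print(u,ray(cc,u,.03))
P=np.linalg.solve(A,b);print('button',P,delta(s,P[:2],0))
E
```

```text
63.85 [0.5876 0.0249 0.2377] [[ 0.9944  0.1053]
 [ 0.1053 -0.9944]]
pile 7787 [320.0502 208.5684] ((55.12131118774414, 0.01868438720703125), (109.30767059326172, 64.90264129638672), 0.6698635816574097) [  0.656  -32.7941] [109.6387  32.3132]
[213.1163 183.7229] [0.5992 0.1253 0.03  ]
[235.7916  62.1983] [0.6011 0.1258 0.03  ]
[379.0436 251.7691] [0.5999 0.1273 0.03  ]
button [0.5999 0.1262 0.0275] (array([ 0.0229, -0.0994]), np.float64(-83.95458327014073), np.float64(-83.95458327014073))
```

Call:
drive_tool([
  {"tx": 0.003,"ty": -0.013,"tz": 0,"roll": -6},
  {"tx": 0.007,"ty": -0.03,"tz": 0,"roll": -12.5},
  {"tx": 0.012,"ty": -0.05,"tz": 0,"roll": -19},
  {"tx": 0.016,"ty": -0.07,"tz": 0,"roll": -25.5},
  {"tx": 0.02,"ty": -0.087,"tz": 0,"roll": -32},
  {"tx": 0.0225,"ty": -0.097,"tz": 0,"roll": -38.5},
  {"tx": 0.023,"ty": -0.0995,"tz": 0,"roll": -45},
  {"tx": 0.023,"ty": -0.0995,"tz": 0,"roll": -51.5},
  {"tx": 0.023,"ty": -0.0995,"tz": 0,"roll": -58},
  {"tx": 0.023,"ty": -0.0995,"tz": 0,"roll": -64},
], grip=0, grip_force=40)

```text
time: 64.73
tool_pos: [0.5989, 0.1268, 0.2345]
orientation: [[0.335, 0.942, 0.0], [0.942, -0.335, -0.0], [-0.0, 0.0, -1.0]]
ft_force: [-0.1, 0.5, -1.1]
finger_gap: -0.003
grip_force: 0.0
```

Call:
drive_tool([
  {"tx": 0,"ty": 0,"tz": 0.01,"roll": -6},
  {"tx": 0,"ty": 0,"tz": 0.03,"roll": -12},
  {"tx": 0,"ty": 0,"tz": 0.055,"roll": -17},
  {"tx": 0,"ty": 0,"tz": 0.08,"roll": -20},
  {"tx": 0,"ty": 0,"tz": 0.105,"roll": -20},
  {"tx": 0,"ty": 0,"tz": 0.125,"roll": -20},
  {"tx": 0,"ty": 0,"tz": 0.14,"roll": -20},
  {"tx": 0,"ty": 0,"tz": 0.15,"roll": -20},
  {"tx": 0,"ty": 0,"tz": 0.155,"roll": -20},
  {"tx": 0,"ty": 0,"tz": 0.155,"roll": -20},
])

```text
time: 65.57
tool_pos: [0.5986, 0.1267, 0.0786]
orientation: [[-0.002, 1.0, -0.001], [1.0, 0.002, -0.001], [-0.001, -0.001, -1.0]]
ft_force: [-0.0, -0.5, 1.0]
finger_gap: 0.001
grip_force: 0.0
```

```bash
python3 - <<'E'
from h import *
s=robot.get_state();print(s['time'],s['tool_pos'],s['finger_gap'],s['ft_force'],delta(s,(.600,.126),0))
# full check of casts before the call: none left on the table
im,c=grab('side');c0=np.load('w2.npy',allow_pickle=True)[0]
print([(t[0],t[1]) for t in blobs(violet(im),40)])
E
```

```text
65.5667 [0.5986 0.1267 0.0786] 0.0006073171466948285 [-0.0271 -0.5359  1.0443] (array([-0.0007,  0.0014]), np.float64(0.0950646783239506), np.float64(0.09506467832394615))
[]
```

Call:
drive_tool([
  {"tx": 0,"ty": 0.0014,"tz": 0.01,"roll": 0},
  {"tx": 0,"ty": 0.0014,"tz": 0.018,"roll": 0},
  {"tx": 0,"ty": 0.0014,"tz": 0.024,"roll": 0},
  {"tx": 0,"ty": 0.0014,"tz": 0.027,"roll": 0},
  {"tx": 0,"ty": 0.0014,"tz": 0.029,"roll": 0},
  {"tx": 0,"ty": 0.0014,"tz": 0.031,"roll": 0},
  {"tx": 0,"ty": 0.0014,"tz": 0.033,"roll": 0},
  {"tx": 0,"ty": 0.0014,"tz": 0.034,"roll": 0},
  {"tx": 0,"ty": 0.0014,"tz": 0.035,"roll": 0},
  {"tx": 0,"ty": 0.0014,"tz": 0.035,"roll": 0},
])

```text
time: 66.45
tool_pos: [0.6003, 0.1269, 0.0441]
orientation: [[-0.002, 1.0, 0.0], [1.0, 0.002, 0.0], [0.0, 0.0, -1.0]]
ft_force: [0.8, 0.5, -0.2]
finger_gap: -0.0
grip_force: 0.0
```

Call:
drive_tool([
  {"tx": 0,"ty": 0,"tz": 0.001,"roll": 0},
  {"tx": 0,"ty": 0,"tz": 0.002,"roll": 0},
  {"tx": 0,"ty": 0,"tz": 0.003,"roll": 0},
  {"tx": 0,"ty": 0,"tz": 0.004,"roll": 0},
  {"tx": 0,"ty": 0,"tz": 0.005,"roll": 0},
  {"tx": 0,"ty": 0,"tz": 0.006,"roll": 0},
  {"tx": 0,"ty": 0,"tz": 0.007,"roll": 0},
  {"tx": 0,"ty": 0,"tz": 0.008,"roll": 0},
  {"tx": 0,"ty": 0,"tz": 0.008,"roll": 0},
  {"tx": 0,"ty": 0,"tz": 0.008,"roll": 0},
])

```text
time: 67.28
tool_pos: [0.6004, 0.1269, 0.0362]
orientation: [[-0.002, 1.0, 0.0], [1.0, 0.002, 0.0], [0.0, 0.0, -1.0]]
ft_force: [-0.9, -1.0, 2.8]
finger_gap: 0.002
grip_force: 1.5
```

Call:
drive_tool([
  {"tx": 0,"ty": 0,"tz": 0.001,"roll": 0},
  {"tx": 0,"ty": 0,"tz": 0.002,"roll": 0},
  {"tx": 0,"ty": 0,"tz": 0.003,"roll": 0},
  {"tx": 0,"ty": 0,"tz": 0.004,"roll": 0},
  {"tx": 0,"ty": 0,"tz": 0.005,"roll": 0},
  {"tx": 0,"ty": 0,"tz": 0.006,"roll": 0},
  {"tx": 0,"ty": 0,"tz": 0.006,"roll": 0},
  {"tx": 0,"ty": 0,"tz": 0.006,"roll": 0},
  {"tx": 0,"ty": 0,"tz": 0.006,"roll": 0},
  {"tx": 0,"ty": 0,"tz": 0.006,"roll": 0},
])

```text
time: 68.12
tool_pos: [0.6006, 0.1269, 0.0327]
orientation: [[-0.001, 1.0, 0.0], [1.0, 0.001, 0.001], [0.001, 0.0, -1.0]]
ft_force: [-9.3, -1.0, 28.7]
finger_gap: 0.006
grip_force: 14.1
```

The button has bottomed out: the force rose to 29 N at the hard stop. Retracting for a last check.

Call:
drive_tool([
  {"tx": 0,"ty": 0,"tz": -0.01,"roll": 0},
  {"tx": 0,"ty": 0,"tz": -0.03,"roll": 0},
  {"tx": 0,"ty": 0,"tz": -0.06,"roll": 0},
  {"tx": 0,"ty": 0,"tz": -0.1,"roll": 0},
  {"tx": 0,"ty": 0,"tz": -0.14,"roll": 0},
  {"tx": 0,"ty": 0,"tz": -0.18,"roll": 0},
  {"tx": 0,"ty": 0,"tz": -0.22,"roll": 0},
  {"tx": 0,"ty": 0,"tz": -0.25,"roll": 0},
  {"tx": 0,"ty": 0,"tz": -0.26,"roll": 0},
  {"tx": 0,"ty": 0,"tz": -0.26,"roll": 0},
])

```text
time: 68.95
tool_pos: [0.602, 0.1271, 0.293]
orientation: [[-0.002, 1.0, 0.006], [1.0, 0.002, 0.002], [0.002, 0.006, -1.0]]
ft_force: [0.0, -0.8, -0.0]
finger_gap: 0.001
grip_force: 0.0
```

```bash
python3 - <<'E'
from h import *
im,c=grab('wrist');sd,_=grab('side');s=robot.get_state();print(s['time'],s['tool_pos']);pile(im,c,.075)
z=lambda im,x,y,w,h,o:cv2.resize(im[y:y+h,x:x+w],o,interpolation=cv2.INTER_CUBIC)
cv2.imwrite('pics/end.png',np.hstack([cv2.resize(im,(400,300)),z(sd,220,210,160,120,(400,300))])[:,:,::-1])
E
```

```text
69.05 [0.5998 0.127  0.2887]
pile 3027 [309.2735 291.8001] ((46.06683349609375, 24.352394104003906), (118.37205505371094, 59.854766845703125), 30.332386016845703) [  2.8391 -28.9387] [99.3926 62.3264]
```

View pics/end.png

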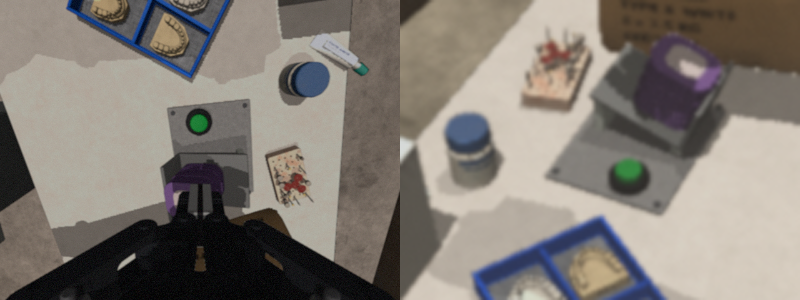

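The pile and the casts are in place, the jar and bur block are untouched, the button has sprung back and the arm is clear.

```bash
python3 -c "
from cell import robot
print(robot.finish_job())"
```

```text
the job is handed in; nothing more can be done
None
```

The job is handed in at about 69 s: all four casts are teeth up and flat in the carrier, one to a cell, the three cases are in one centred pile against the backstop, and the button was pressed to its stop afterwards; camera views could not confirm the third case's contact, but it resisted a push of about 12 N.

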